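# Walk the double-ended mill into its rack

## Task

Both push-on caps of the flat double-ended mill stand a little proud. Walk the mill end over end along the table to the rack: tip it up onto its red end, press it down until the red cap is fully home and lay it down on the far side, towards the rack; then take it again, tip it up onto its blue end, press that cap fully home and lay it over into the middle (green-walled) slot, on its narrow edge, red end furthest in and centred along the rack. Keep one end on the table (or barely above it) all the way so that no cap drops off, lower it rather than letting it fall, leave the other things where they are, and let go of it.

Things in the scene. Friction and masses are not known exactly. Their poses are not given: they have to be found in the camera images.
- mill: Flat wooden mill, a bar 28 mm thick (y), 44 mm wide (z), 150 mm long (x, towards its red end) with both caps home; about 0.35 kg. Origin: centre of the wood, which reaches 63 mm either way along x; beyond it a 12 mm long cap of the same section at each end. Starts lying on a narrow edge, z up, 44 mm high, red end pointing roughly at the rack. Can stand by itself on either end.
- cap_red (a joint): How far the red cap is pushed on, m: 0 is proud (5 mm gap, outer face 80 mm from the mill's origin), 0.005 fully home (75 mm). Dry friction of about 8 N: it stays where pushed, does not sink under the mill's own weight, and stops hard when home.
- cap_blue (a joint): The same for the blue cap at the other end (-x end) of the mill.
- red_end (a point): Centre of the red cap's outer end face; moves with the cap.
- blue_end (a point): Centre of the blue cap's outer end face; moves with the cap.
- rack: Fixed rack on a paper-thin black mat (190 x 150 mm). x: along the slots, away from the mill's start. Four upright plates 50 mm high, 6 mm thick, span x = -55 to -5 mm, centred on y = -66, -22, 22, 66 mm: three 38 mm slots, open above and at both ends, on the table; wanted: the middle one (green plates). Origin: on the table, middle of mat and slot; the laid mill's origin belongs above it.
- shaker: Squat glass pepper shaker with a chrome top, 66 mm across, 78 mm high, loose; leave alone. Origin under its centre.
- canister: Yellow plastic refill canister with a white cap, 84 mm across, 133 mm high, loose; leave alone. Origin under its centre.
- burr: Pale grey ceramic cone burr, 64 mm across at the foot, 50 mm high, loose; leave alone. Origin under its centre.
Mind the look-alikes: they are no part of the job. Several things have the shape of the mill; the one meant has the colours described above.

How it is judged (in metres and radians):
On the way, in this order (a step that is already met when the one before it is completed fails the run):
1. the mill stands on its red end and the red cap is home (angle between mill's own x axis and vertical above 3 rad and height (world z) of red_end below 0.012 m and value of joint cap_red above 0.0035 m), for 0.2 s.
2. the mill lies flat again on the far side, its blue end now towards the rack (angle between mill's own x axis and vertical between 1.4 and 1.74 rad and height (world z) of mill below 0.035 m and x of blue_end in the frame of rack above -0.25 m), for 0.1 s.
3. the mill stands on its blue end and the blue cap is home (angle between mill's own x axis and vertical below 0.14 rad and height (world z) of blue_end below 0.012 m and value of joint cap_blue above 0.0035 m), for 0.2 s.
At the end, for the whole second after the job is handed in: The mill lies at rest and released on its narrow edge (upright within 7 degrees) in the rack's middle slot, red end furthest in, its origin within 30 mm of the rack's origin along the slot and 12 mm across it, and both caps are home within 1.5 mm (x of mill in the frame of rack between -0.03 and 0.03 m and y of mill in the frame of rack between -0.012 and 0.012 m and height (world z) of mill below 0.027 m and angle between the z axis of mill and the z axis of rack, either way round below 0.12 rad and angle between the x axis of mill and the x axis of rack, either way round below 0.25 rad and x of red_end in the frame of rack above 0.03 m and value of joint each of cap_red, cap_blue above 0.0035 m and linear speed of mill below 0.02 m/s and contact force between the fingers and mill below 0.1 N); the robot touches nothing.
It fails at once if the mill is lifted: both end faces' centres more than 40 mm above the table (when it lies they are at 22 mm) (height (world z) of each of red_end, blue_end above 0.04 m).
It fails at once if the mill is let fall (turns faster than 8 rad/s) (angular speed of mill above 8 rad/s).
It fails at once if a bystander is moved by more than 25 mm (distance of any of shaker, canister, burr from where it was at the start of the episode above 0.025 m).
It also fails if it takes over 72 s, if anything falls off the work surface, if the arm or the gripper's body presses on something with over 40 N, if the wrist force passes 120 N, or if a joint passes its speed limit or range.

## Robot

A 7-joint arm with a two-finger parallel gripper is mounted at the origin on the work surface. World frame = base frame: x ahead of the robot, y to its left, z up, the work surface at z = 0. Lengths are in mm, angles in rad, forces in N, time in s.
With the tool pointing down it reaches from about 400 to 875 mm from the base axis. Payload 4.4 kg.
Tool frame: the origin (TCP) lies between the finger pads; the fingertips stand 11 mm ahead of it and the grasp point (between the pads) lies 8 mm behind it; y points along the fingers, x is the direction in which the jaws open and shut, and the axes are right-handed (so a half turn about y gives the same grasp; the last joint's range is limited). The gripper opens to 85 mm and grips with 20 to 120 N. Pads are 22 mm wide; open, the fingers measure 114 mm over their backs; the gripper's body (76 mm by 85 mm) begins 54 mm behind the grasp point. The pads swing forward as they close: fully open they stand 13 mm farther back than shut.
Start: joints at [1.164, 0.628, 0.038, 1.517, -0.027, 0.996, -0.02], TCP at [217.284, -612.622, 242.313] pointing down, gripper open.
Joint ranges: [-3.06, 3.06], [-0.37, 2.12], [-1.25, 1.32], [0.18, 2.47], [-1.1, 4.24], [0.23, 1.98], [-2.94, 2.94]. Speed limits (rad/s): [2.57, 2.57, 3.14, 3.14, 3.14, 3.14, 3.14].

## Interface

Orientations are given as [roll, pitch, yaw] about the fixed x, y, z axes, in that order (R = Rz(yaw) Ry(pitch) Rx(roll)).
In Python, from cell import * gives the robot as it stands.
- The arm moves only by the shell command python3 -m jog 'ROWS'. ROWS is JSON, a list of rows, each an object of numbers: "x", "y", "z": the shift along the tool's x, y, z in mm; "ax", "ay", "az": the turn, a rotation vector about the tool's x, y, z in rad; "grip": the finger opening in mm, from 0 to 85.4. In form: [{"x": .., "y": .., "z": .., "ax": .., "ay": .., "az": .., "grip": ..}, ...]. A call has 1 to 5 rows; each row is the pose to reach, as a shift and turn from the pose commanded when the call began, along the tool's axes at that moment; what a row does not reach only later rows make up. A row lasts 1/10 s, in which the tool goes at most 50 mm and 8.59 degrees, less where a joint would pass 70% of its speed; a pose out of reach is approached as far as the arm can. A call with a gripper value outside its range is refused whole. The fingers move at their own pace and stop on an object; the grip force is fixed at half the most. Time passes only in rows, so rows that repeat a pose let the fingers close. It gives the time, the measured TCP pose, the force and the opening at its end, in the units of the state.
- read_state(): the state, without advancing time (a new reading comes with each control period).
- get_image(name): name is "scene" or "side" or "wrist"; returns a dict with "color" (400x640x3 uint8, red, green, blue), "vfov" (degrees; the focal length in pixels is half the picture's height over the tangent of half this angle, whatever the lens; pixels are square), "cx", "cy" (the principal point, pixels), "camera_from_world" (4x4, takes a point from world to camera coordinates). Camera axes: x right, y down, z forward; pixel columns grow to the right and rows downward; lengths in mm; the calibration is good to about 2 mm. A picture is of the moment at which its call begins. There is no depth.
- finish_job(): hands the job in, once; it reports no verdict.
The state is a dict: "clock": time; "qpos": joint angles; "qd": joint speeds; "tau": joint torques, N m; "eef_pos": TCP position; "tool_rot": TCP orientation; "force": force on the tool from outside, world axes, zero at the start; "torque": the same for the moment, N m; "width": finger opening in mm.
Only numpy, scipy, OpenCV 4.12 (cv2) and the standard library are available. Lean on these libraries where they do the work, as an engineer would, in place of code of your own. Each camera call takes 0.05 s, during which the arm holds its last target.

## Working session

There is one attempt and no reset: what is moved stays moved. The work goes in short steps, Python scripts to look and compute and a shell command to move; the robot and the scene stay as the last step left them, time stands still between calls to the robot, and variables do not carry over. Pictures are saved under pics/ and viewed, and the job is handed in when it is done.

```bash
ls; mkdir -p pics; python3 - <<'E'
from cell import *
import cv2
print(read_state())
for n in("scene","side","wrist"):
    d=get_image(n); cv2.imwrite(f"pics/a_{n}.png",d["color"][:,:,::-1]); print(n,d["vfov"],d["cx"],d["cy"],d["camera_from_world"].round(3).tolist() if hasattr(d["camera_from_world"],'round') else d["camera_from_world"])
E
```

```text
pics
{'clock': 0.0, 'qpos': array([ 1.16423814,  0.6293359 ,  0.03843344,  1.51838426, -0.02700911,
        0.99631094, -0.01999471]), 'qd': array([ 1.30285367e-05, -1.04634461e-04, -1.82963711e-05,  1.00374961e-03,
       -7.25019980e-04, -1.26330989e-03, -3.75640648e-04]), 'tau': array([-6.95745930e-04, -5.63395393e+01,  1.22630272e+00, -1.93442899e+01,
        1.11056969e-02,  1.06009954e-02, -1.29961961e-05]), 'eef_pos': array([ 217.05920636, -612.03253419,  241.3903475 ]), 'tool_rot': array([-1.57080897,  0.00192077, -1.2300313 ]), 'force': array([-0.19310503, -1.17128753, -0.47955762]), 'torque': array([-0.00878951,  0.05985509,  0.00116645]), 'width': 85.19432765505398}
scene 56.41285788616738 322.1041800680578 198.18633649053896 [[0.665, 0.747, 0.021, -356.104], [0.468, -0.393, -0.791, -249.672], [-0.583, 0.536, -0.611, 1155.104], [0.0, 0.0, 0.0, 1.0]]
side 54.235859379897185 318.4333587289796 204.11223592865693 [[0.994, -0.113, -0.001, -559.838], [-0.089, -0.781, -0.618, 44.171], [0.069, 0.615, -0.786, 811.631], [0.0, 0.0, 0.0, 1.0]]
wrist 68.10950460328574 321.42574415560426 198.99305218753761 [[0.334, -0.942, -0.002, -648.705], [-0.891, -0.317, 0.326, -42.904], [-0.308, -0.107, -0.945, 381.653], [0.0, 0.0, 0.0, 1.0]]
```

View pics/a_scene.png

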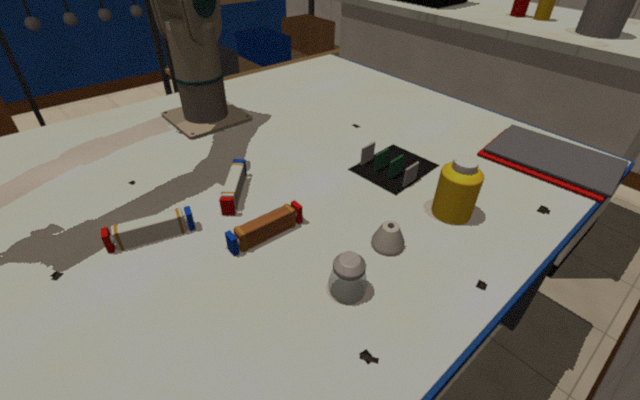

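View pics/a_side.png

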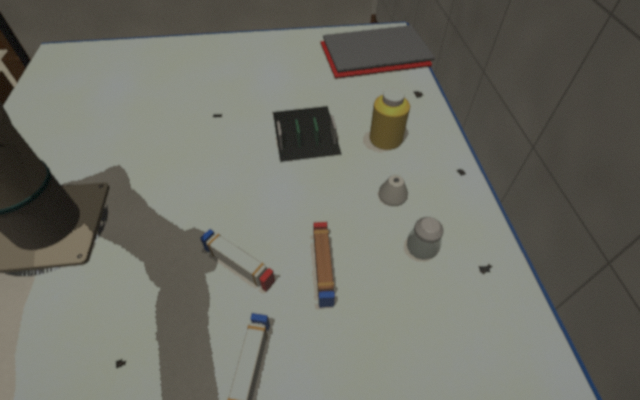

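View pics/a_wrist.png

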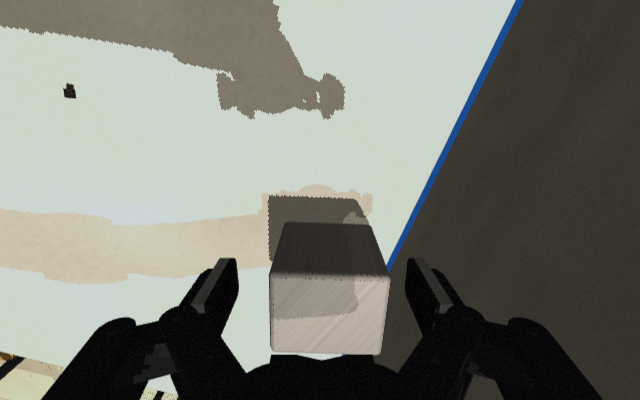

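```bash
python3 - <<'E'
import cv2,numpy as np
a=cv2.imread("pics/a_scene.png"); b=cv2.imread("pics/a_side.png")
A=cv2.resize(a[190:265,215:315],None,fx=8,fy=8,interpolation=cv2.INTER_CUBIC); cv2.imwrite("pics/b1.png",A)
B=cv2.resize(b[210:315,260:400],None,fx=5.5,fy=5.5,interpolation=cv2.INTER_CUBIC); cv2.imwrite("pics/b2.png",B)
A=cv2.resize(a[135:200,340:450],None,fx=7,fy=7,interpolation=cv2.INTER_CUBIC); cv2.imwrite("pics/b3.png",A)
B=cv2.resize(b[100:165,265:350],None,fx=9,fy=9,interpolation=cv2.INTER_CUBIC); cv2.imwrite("pics/b4.png",B)
E
```

```text
(no output)
```

View pics/b1.png

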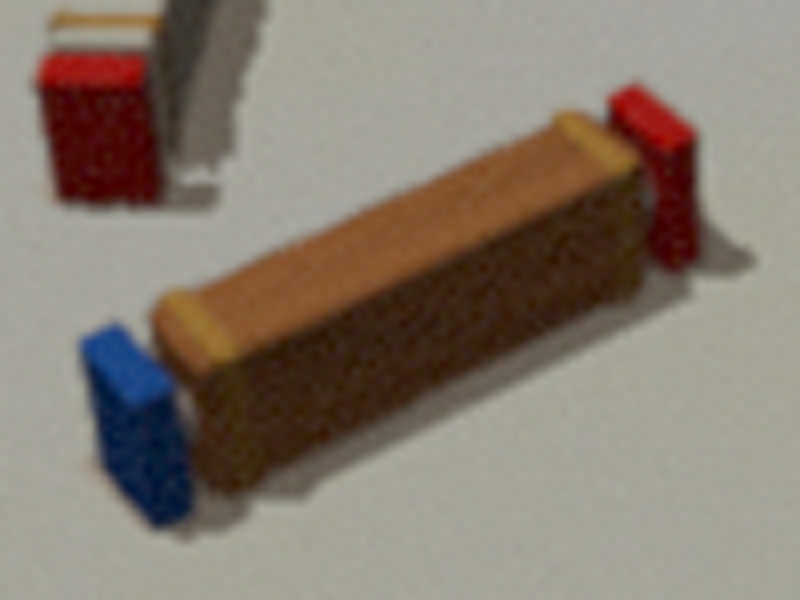

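View pics/b2.png

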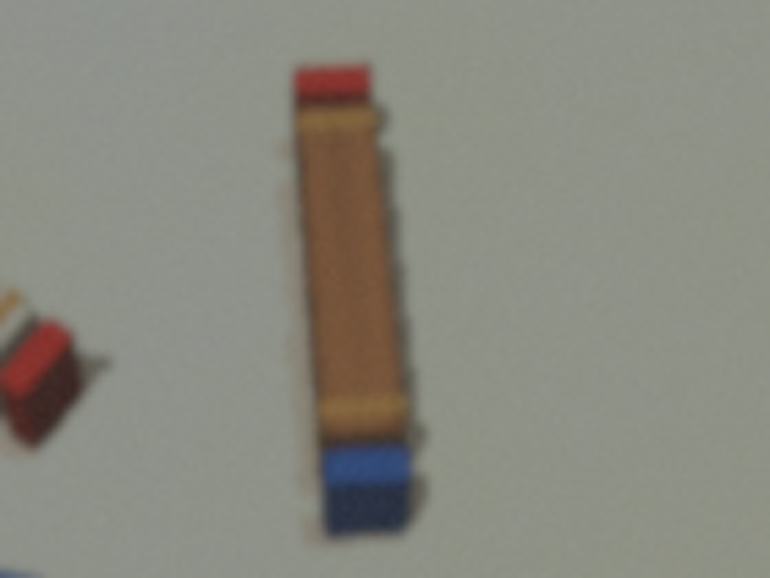

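View pics/b3.png

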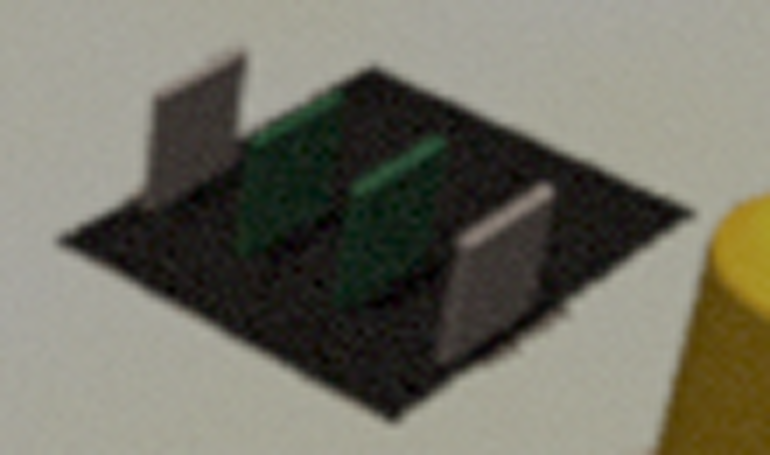

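View pics/b4.png

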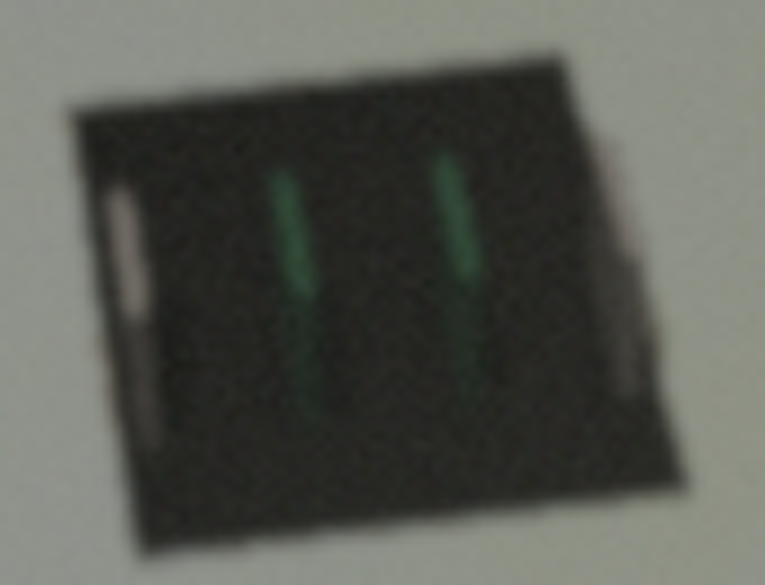

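```bash
cat > h.py <<'E'
import numpy as np,cv2
from cell import *
from scipy.spatial.transform import Rotation as Ro
from scipy.optimize import least_squares
def cam(d):
    f=200/np.tan(np.radians(d["vfov"])/2)
    K=np.array([[f,0,d["cx"]],[0,f,d["cy"]],[0,0,1]]); return K@np.array(d["camera_from_world"])[:3]
def proj(P,X):
    X=np.atleast_2d(X); h=np.c_[X,np.ones(len(X))]@P.T; return h[:,:2]/h[:,2:]
def tri(P1,P2,a,b):
    X=cv2.triangulatePoints(P1,P2,np.array(a,float).T,np.array(b,float).T); return (X[:3]/X[3]).T
def onz(P,uv,z):
    M=np.c_[P[:,0],P[:,1],P[:,2]*z+P[:,3]]; h=np.linalg.inv(M)@np.array([uv[0],uv[1],1.]); return h[:2]/h[2]
def shot(n,fn,box=None,s=1):
    d=get_image(n); im=d["color"][:,:,::-1]
    if box: im=cv2.resize(im[box[1]:box[3],box[0]:box[2]],None,fx=s,fy=s,interpolation=cv2.INTER_CUBIC)
    cv2.imwrite(fn,im); return d
E
python3 - <<'E'
from h import *
P1=cam(get_image("scene"));P2=cam(get_image("side"));np.save("P1.npy",P1);np.save("P2.npy",P2)
s=lambda L:np.array(L)/8+[215,190]; t=lambda L:np.array(L)/5.5+[260,210]
X=tri(P1,P2,s([[634,86],[695,130],[82,342],[138,405]]),t([[296,66],[370,66],[325,485],[411,483]]))
print(X.round(1)); r=X[:2].mean(0);b=X[2:].mean(0);print(r,b,r-b,np.linalg.norm(r-b),np.degrees(np.arctan2(*(r-b)[1::-1])), (r+b)/2)
s=lambda L:np.array(L)/7+[340,135]; t=lambda L:np.array(L)/9+[265,100]
Y=tri(P1,P2,s([[60,240],[375,67],[692,213],[395,422]]),t([[140,553],[72,108],[563,57],[688,490]]));print(Y.round(1),Y.mean(0))
for e in (Y[1]-Y[0],Y[2]-Y[1],Y[2]-Y[3],Y[3]-Y[0]): print(np.linalg.norm(e),np.degrees(np.arctan2(e[1],e[0])))
Z=tri(P1,P2,s([[250,145],[342,92],[352,190],[445,140]]),t([[305,295],[285,170],[470,280],[443,150]]));print(Z.round(1))
E
```

```text
[[ 544.8  -85.1   42.8]
 [ 570.9  -87.4   44.2]
 [ 537.1 -242.1   41. ]
 [ 563.7 -243.8   41.1]]
[557.83653469 -86.24728168  43.54196071] [ 550.40692279 -242.93402312   41.02379221] [  7.4296119  156.68674144   2.5181685 ] 156.8829985950502 87.28524061365259 [ 554.12172874 -164.5906524    42.28287646]
[[487.9 131.9  -0.9]
 [477.6 320.7  -2.8]
 [625.1 325.   -1. ]
 [635.4 140.8  -2.4]] [556.47839056 229.61231817  -1.74345388]
189.13156815071665 93.11875109281918
147.562481175153 1.6749385489614046
184.52848534928668 93.19321331717344
147.75450908429536 3.460566780233256
[[536.8 172.6  46.8]
 [535.5 222.2  48.4]
 [580.3 174.1  47.7]
 [578.8 226.8  47.1]]
```

```bash
cat >> h.py <<'E'
def pose():
    s=read_state(); return np.array(s["eef_pos"]),Ro.from_euler('xyz',s["tool_rot"]),s
def toolR(heading,tilt,roll=0):
    """heading deg of horizontal lean dir; tilt>0: fingers point towards heading"""
    h=np.radians(heading);a=np.radians(tilt);u=np.array([np.cos(h),np.sin(h),0])
    d=u*np.sin(a)-np.array([0,0,1])*np.cos(a); x=np.array([np.sin(h),-np.cos(h),0]); z=np.cross(x,d)
    return Ro.from_matrix(np.c_[x,d,z])
def rows(targets,p=None,R=None):
    """targets: list of (pos,R). prints rel rows"""
    if p is None: p,R,s=pose()
    for q,Q in targets:
        v=R.inv().apply(np.array(q)-p); w=(R.inv()*Q).as_rotvec()
        print('{"x":%.1f,"y":%.1f,"z":%.1f,"ax":%.3f,"ay":%.3f,"az":%.3f}'%(*v,*w), 'dist %.0f ang %.1f'%(np.linalg.norm(v),np.degrees(np.linalg.norm(w))))
def interp(q,Q,n,p=None,R=None):
    if p is None: p,R,s=pose()
    w=(R.inv()*Q).as_rotvec(); return [(p+(np.array(q)-p)*k/n,R*Ro.from_rotvec(w*k/n)) for k in range(1,n+1)]
E
python3 - <<'E'
from h import *
T=interp((545,-200,230),toolR(87.3,0),10)
rows([T[4],T[9]])
P1=np.load("P1.npy");P2=np.load("P2.npy")
for n,uv,z in (("shaker",(427,250),10),("burr",(394,200),3),("can",(387,140),10),("pale1 red",(267,272),44),("pale1 blue",(208,235),44),("pale2 blue",(259,317),44)): print(n,onz(P2,uv,z))
E
```

```text
{"x":-139.5,"y":6.1,"z":223.4,"ax":-0.000,"ay":-0.591,"az":-0.000} dist 263 ang 33.9
{"x":-279.1,"y":12.1,"z":446.8,"ax":-0.000,"ay":-1.183,"az":-0.001} dist 527 ang 67.8
shaker [ 759.41009798 -152.63648091]
burr [726.76207133 -17.20188727]
can [751.01644567 164.13792372]
pale1 red [ 450.48387452 -184.32724153]
pale1 blue [341.32685837 -92.52508487]
pale2 blue [ 434.75963894 -266.07481379]
```

```bash
python3 -m jog '[{"x":-28,"y":1.2,"z":44.7,"ay":-0.118,"grip":85},{"x":-56,"y":2.4,"z":89.4,"ay":-0.237,"grip":85},{"x":-84,"y":3.6,"z":134,"ay":-0.355,"grip":85},{"x":-112,"y":4.8,"z":179,"ay":-0.473,"grip":85},{"x":-140,"y":6,"z":223,"ay":-0.591,"grip":85}]'; python3 - <<'E'
from h import *
rows(interp((545,-200,230),toolR(87.3,0),1))
E
```

```text
{"x":-279.1,"y":12.1,"z":446.8,"ax":-0.000,"ay":-1.183,"az":-0.001} dist 527 ang 67.8$[0]: bad value
```

```bash
python3 -m jog '[{"x":-28,"y":1.2,"z":44.7,"ax":0,"ay":-0.118,"az":0,"grip":85},{"x":-56,"y":2.4,"z":89.4,"ax":0,"ay":-0.237,"az":0,"grip":85},{"x":-84,"y":3.6,"z":134,"ax":0,"ay":-0.355,"az":0,"grip":85},{"x":-112,"y":4.8,"z":179,"ax":0,"ay":-0.473,"az":0,"grip":85},{"x":-140,"y":6,"z":223,"ax":0,"ay":-0.591,"az":0,"grip":85}]'; python3 - <<'E'
from h import *
rows(interp((545,-200,230),toolR(87.3,0),1))
E
```

```text
clock: 0.75
eef_pos: [373.4, -415.1, 236.8]
tool_rot: [-1.571, -0.001, -0.634]
force: [0.8, -0.4, -0.2]
width: 85.3
{"x":10.7,"y":6.7,"z":274.9,"ax":0.000,"ay":-0.587,"az":0.000} dist 275 ang 33.6
```

```bash
python3 -m jog '[{"x":2,"y":1,"z":49,"ax":0,"ay":-0.118,"az":0,"grip":85},{"x":4,"y":2,"z":98,"ax":0,"ay":-0.236,"az":0,"grip":85},{"x":6,"y":4,"z":147,"ax":0,"ay":-0.353,"az":0,"grip":85},{"x":8,"y":5,"z":196,"ax":0,"ay":-0.47,"az":0,"grip":85},{"x":10,"y":6,"z":245,"ax":0,"ay":-0.587,"az":0,"grip":85}]'; python3 - <<'E'
from h import *
d=shot("wrist","pics/c1.png");np.save("P3.npy",cam(d))
d=shot("side","pics/c1s.png")
p,R,s=pose();print(p,s["tool_rot"],s["qpos"])
E
```

```text
clock: 1.25
eef_pos: [527.5, -224.5, 230.7]
tool_rot: [-1.571, -0.0, -0.048]
force: [2.0, -0.6, 0.3]
width: 84.7
[ 531.69285658 -217.53292817  230.93389305] [-1.56536621 -0.00450302 -0.03827212] [ 0.5434261   0.54484478 -0.30663839  1.74288502  0.19590575  0.88118085
  0.11560684]
```

View pics/c1.png

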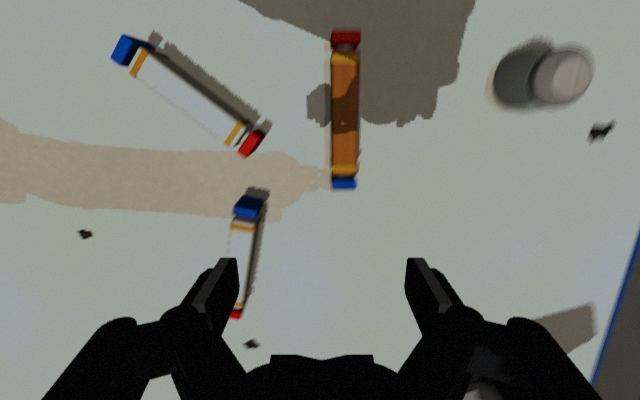

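```bash
python3 - <<'E'
from h import *
d=shot("wrist","pics/c2.png",(300,10,400,210),3.9);np.save("P3.npy",cam(d))
p,R,s=pose();print(p,s["tool_rot"],s["qpos"])
E
```

```text
[ 529.00807687 -221.63048633  230.62159366] [-1.56843735e+00 -1.53187556e-03 -4.46289658e-02] [ 0.54649426  0.5442863  -0.30188501  1.74420913  0.19728536  0.88206822
  0.11529088]
```

View pics/c2.png

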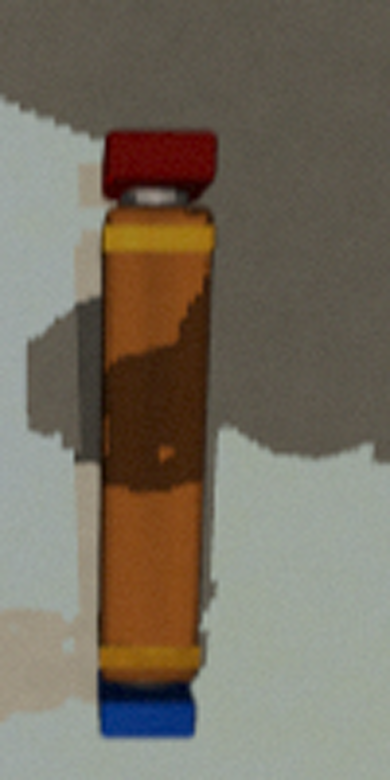

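```bash
python3 - <<'E'
from h import *
P3=np.load("P3.npy");P2=np.load("P2.npy");P1=np.load("P1.npy")
t=lambda L:np.array(L)/3.9+[300,10]; t2=lambda L:np.array(L)/5.5+[260,210]; t1=lambda L:np.array(L)/8+[215,190]
w=t([[106,132],[216,132],[100,735],[192,735]])
X=np.array([onz(P3,u,44) for u in w]);print(X.round(1));r=X[:2].mean(0);b=X[2:].mean(0);print((r+b)/2,np.linalg.norm(r-b),np.degrees(np.arctan2(*(r-b)[::-1])))
print(tri(P3,P2,w,t2([[296,66],[370,66],[325,485],[411,483]])).round(1))
print(tri(P3,P1,w,t1([[634,86],[695,130],[82,342],[138,405]])).round(1))
E
```

```text
[[ 542.9  -83.9]
 [ 570.2  -84.9]
 [ 536.1 -241.7]
 [ 563.  -242.8]]
[ 553.08493338 -163.34694753] 158.0198568579656 87.45704136359306
[[ 544.2  -83.7   42.1]
 [ 571.2  -84.1   38.3]
 [ 536.7 -242.8   40.8]
 [ 563.7 -244.5   39.2]]
[[ 542.8  -83.7   40.4]
 [ 569.9  -85.4   43.5]
 [ 536.7 -241.7   41.5]
 [ 563.6 -242.9   42. ]]
```

```bash
python3 - <<'E'
from h import *
T=interp((549.5,-255,80),toolR(87.4,45),6)
rows(T)
E
```

```text
{"x":3.6,"y":25.1,"z":-5.5,"ax":0.131,"ay":0.000,"az":0.000} dist 26 ang 7.5
{"x":7.2,"y":50.2,"z":-10.9,"ax":0.261,"ay":0.000,"az":0.000} dist 52 ang 15.0
{"x":10.9,"y":75.3,"z":-16.4,"ax":0.392,"ay":0.001,"az":0.001} dist 78 ang 22.4
{"x":14.5,"y":100.4,"z":-21.9,"ax":0.522,"ay":0.001,"az":0.001} dist 104 ang 29.9
{"x":18.1,"y":125.5,"z":-27.3,"ax":0.653,"ay":0.001,"az":0.001} dist 130 ang 37.4
{"x":21.7,"y":150.6,"z":-32.8,"ax":0.783,"ay":0.001,"az":0.001} dist 156 ang 44.9
```

```bash
python3 -m jog '[{"x":4,"y":25,"z":-6,"ax":0.13,"ay":0,"az":0,"grip":85},{"x":7,"y":50,"z":-11,"ax":0.26,"ay":0,"az":0,"grip":85},{"x":11,"y":75,"z":-16,"ax":0.39,"ay":0,"az":0,"grip":85},{"x":14.5,"y":100,"z":-22,"ax":0.52,"ay":0,"az":0,"grip":85},{"x":18,"y":125,"z":-27,"ax":0.65,"ay":0,"az":0,"grip":85}]'; python3 - <<'E'
from h import *
print(read_state()["qpos"])
rows(interp((549.5,-255,80),toolR(87.4,45),2))
E
```

```text
clock: 1.9
eef_pos: [542.4, -256.9, 104.9]
tool_rot: [-0.918, -0.001, -0.056]
force: [0.5, 0.1, -0.1]
width: 85.1
[ 0.96295181  1.00532102 -0.54512913  1.47214811 -0.11938926  1.08759218
  0.58551433]
{"x":3.5,"y":10.6,"z":-6.7,"ax":0.066,"ay":-0.004,"az":0.004} dist 13 ang 3.8
{"x":6.9,"y":21.2,"z":-13.3,"ax":0.133,"ay":-0.008,"az":0.008} dist 26 ang 7.6
```

```bash
python3 -m jog '[{"x":3.5,"y":10.5,"z":-6.5,"ax":0.066,"ay":-0.004,"az":0.004,"grip":85},{"x":7,"y":21,"z":-13,"ax":0.133,"ay":-0.008,"az":0.008,"grip":85},{"x":7,"y":21,"z":-13,"ax":0.133,"ay":-0.008,"az":0.008,"grip":85}]'; python3 - <<'E'
from h import *
d=shot("wrist","pics/c3.png")
rows(interp((552,-198.2,22.3),toolR(87.4,45),3))
E
```

```text
clock: 2.2
eef_pos: [547.2, -254.5, 76.0]
tool_rot: [-0.786, 0.007, -0.046]
force: [0.0, 0.4, -1.0]
width: 84.9
{"x":0.5,"y":26.3,"z":-0.2,"ax":0.001,"ay":-0.001,"az":-0.001} dist 26 ang 0.1
{"x":1.0,"y":52.6,"z":-0.4,"ax":0.001,"ay":-0.002,"az":-0.003} dist 53 ang 0.2
{"x":1.4,"y":78.8,"z":-0.5,"ax":0.002,"ay":-0.002,"az":-0.004} dist 79 ang 0.3
```

View pics/c3.png

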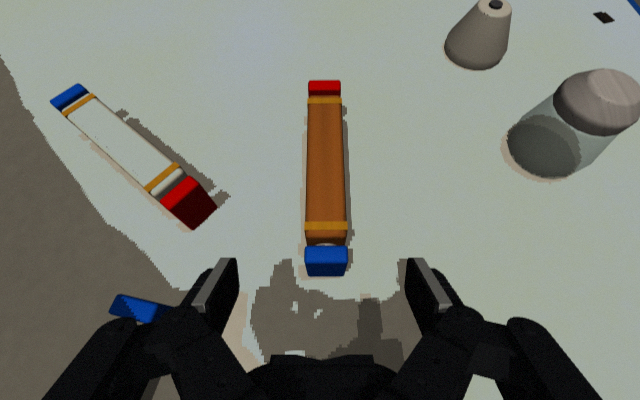

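```bash
python3 -m jog '[{"x":0.5,"y":26,"z":0,"ax":0,"ay":0,"az":0,"grip":85},{"x":1,"y":52,"z":0,"ax":0,"ay":-0.002,"az":-0.003,"grip":85},{"x":1.5,"y":79,"z":-0.5,"ax":0,"ay":-0.002,"az":-0.004,"grip":85},{"x":1.5,"y":79,"z":-0.5,"ax":0,"ay":-0.002,"az":-0.004,"grip":85}]'; python3 - <<'E'
from h import *
d=shot("wrist","pics/c4.png")
rows(interp((552,-198.2,22.3),toolR(87.4,45),1))
E
```

```text
clock: 2.65
eef_pos: [552.6, -192.8, 25.2]
tool_rot: [-0.786, -0.001, -0.037]
force: [0.3, -0.3, 0.4]
width: 85.2
{"x":-1.5,"y":0.5,"z":-4.8,"ax":0.003,"ay":0.007,"az":-0.002} dist 5 ang 0.4
```

View pics/c4.png

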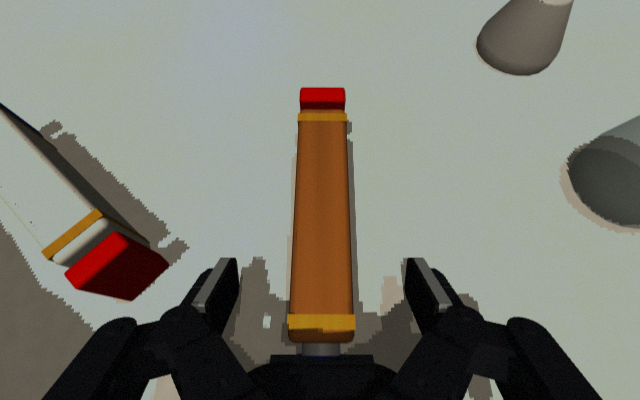

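```bash
python3 -m jog '[{"x":-1,"y":0,"z":-5,"ax":0.003,"ay":0.005,"az":0,"grip":85},{"x":-1,"y":0,"z":-5,"ax":0.003,"ay":0.005,"az":0,"grip":20},{"x":-1,"y":0,"z":-5,"ax":0.003,"ay":0.005,"az":0,"grip":10},{"x":-1,"y":0,"z":-5,"ax":0.003,"ay":0.005,"az":0,"grip":10},{"x":-1,"y":0,"z":-5,"ax":0.003,"ay":0.005,"az":0,"grip":10}]'; python3 -m jog '[{"x":0,"y":0,"z":0,"ax":0,"ay":0,"az":0,"grip":10},{"x":0,"y":0,"z":0,"ax":0,"ay":0,"az":0,"grip":10}]'
```

```text
clock: 3.2
eef_pos: [552.8, -200.4, 21.5]
tool_rot: [-0.785, -0.0, -0.046]
force: [2.5, -5.7, 5.3]
width: 27.6
clock: 3.4
eef_pos: [552.8, -200.4, 21.6]
tool_rot: [-0.785, -0.0, -0.046]
force: [-0.7, -2.5, 3.6]
width: 27.2
```

```bash
cat >> h.py <<'E'
import pickle
def bar(th,pv,h,L=80,lift=0,end=+1):
    """bar tipping towards heading h by th deg about its forward end edge; end=+1 red end forward, -1 blue forward. pv: edge point xy"""
    a=np.radians(th);hh=np.radians(h);u=np.array([np.cos(hh),np.sin(hh),0]);k=np.array([0,0,1.])
    f=u*np.cos(a)-k*np.sin(a); z=u*np.sin(a)+k*np.cos(a)
    c=np.array([pv[0],pv[1],lift])-L*f+22*z
    x=end*f; return c,Ro.from_matrix(np.c_[x,np.cross(z,x),z])
def setgrasp(c,B):
    p,R,s=pose(); pickle.dump((B.inv().apply(p-c),(B.inv()*R).as_quat()),open("g.pkl","wb"))
def tool_of(c,B):
    t,q=pickle.load(open("g.pkl","rb")); return c+B.apply(t),B*Ro.from_quat(q)
def bar_now():
    t,q=pickle.load(open("g.pkl","rb")); p,R,s=pose(); B=R*Ro.from_quat(q).inv(); return p-B.apply(t),B
E
python3 - <<'E'
from h import *
c,B=bar(0,(557.3,-83.8),87.4); print(c)
setgrasp(c,B)
n=12
def path(k):
    f=k/n; return tool_of(*bar(90*f,(557.3+f*11,-83.8),87.4+4.8*f,80,4*min(1,2*f)))
rows([path(k) for k in (1,2,3,4,5)])
E
```

```text
[ 553.67096095 -163.71764558   22.        ]
{"x":1.7,"y":-8.4,"z":13.9,"ax":-0.131,"ay":-0.005,"az":0.005} dist 16 ang 7.5
{"x":3.3,"y":-14.9,"z":28.6,"ax":-0.262,"ay":-0.011,"az":0.008} dist 32 ang 15.0
{"x":4.8,"y":-19.6,"z":44.1,"ax":-0.393,"ay":-0.018,"az":0.012} dist 48 ang 22.5
{"x":6.2,"y":-22.2,"z":60.0,"ax":-0.524,"ay":-0.025,"az":0.014} dist 64 ang 30.0
{"x":7.3,"y":-22.8,"z":76.0,"ax":-0.654,"ay":-0.032,"az":0.016} dist 80 ang 37.6
```

```bash
python3 -m jog '[{"x":1.5,"y":-8.5,"z":14,"ax":-0.131,"ay":-0.005,"az":0.005,"grip":10},{"x":3.3,"y":-15,"z":28.5,"ax":-0.262,"ay":-0.011,"az":0.008,"grip":10},{"x":5,"y":-19.5,"z":44,"ax":-0.393,"ay":-0.018,"az":0.012,"grip":10},{"x":6,"y":-22,"z":60,"ax":-0.524,"ay":-0.025,"az":0.014,"grip":10},{"x":6,"y":-22,"z":60,"ax":-0.524,"ay":-0.025,"az":0.014,"grip":10}]'; python3 - <<'E'
from h import *
shot("side","pics/d1.png",(230,120,430,270),4)
c,B=bar_now();print(c,B.as_matrix()[:,0], c+80*B.as_matrix()[:,0], read_state()["qpos"])
n=12
def path(k):
    f=k/n; return tool_of(*bar(90*f,(557.3+f*11,-83.8),87.4+4.8*f,80,4*min(1,2*f)))
rows([path(k) for k in (5,6,7,8,9)])
E
```

```text
clock: 3.9
eef_pos: [563.3, -163.6, 83.2]
tool_rot: [-1.308, -0.006, -0.003]
force: [1.5, 2.3, -3.8]
width: 27.6
[ 561.29912017 -135.5101646    63.35929685] [ 0.00757178  0.86596776 -0.5000425 ] [561.9048623  -66.23274351  23.35589695] [ 0.59440841  0.82339844 -0.34990076  1.7407205   0.00846477  0.69313252
  0.32690634]
{"x":0.0,"y":-8.7,"z":6.7,"ax":-0.131,"ay":0.004,"az":0.002} dist 11 ang 7.5
{"x":1.5,"y":-15.5,"z":21.2,"ax":-0.262,"ay":-0.003,"az":0.004} dist 26 ang 15.0
{"x":2.8,"y":-19.7,"z":36.1,"ax":-0.393,"ay":-0.010,"az":0.004} dist 41 ang 22.5
{"x":3.8,"y":-21.9,"z":51.5,"ax":-0.523,"ay":-0.018,"az":0.003} dist 56 ang 30.0
{"x":4.7,"y":-22.1,"z":67.1,"ax":-0.654,"ay":-0.025,"az":0.001} dist 71 ang 37.5
```

View pics/d1.png

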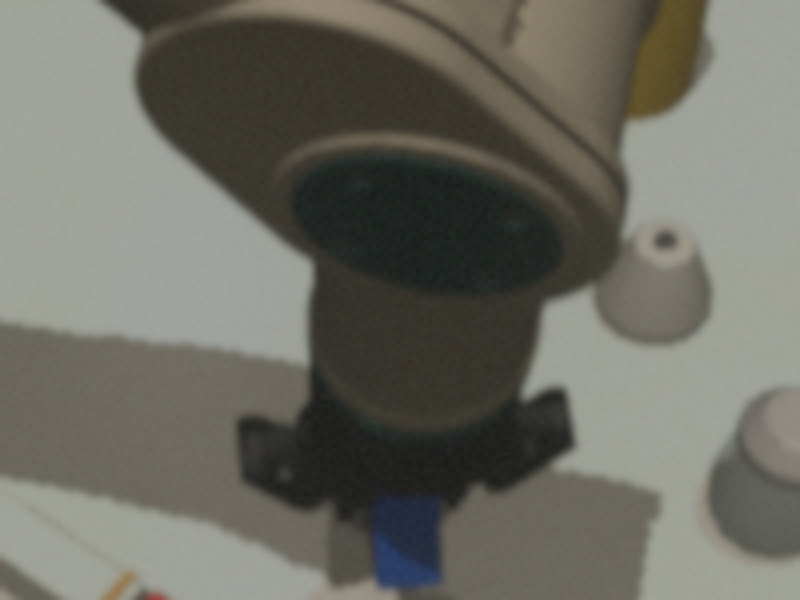

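```bash
python3 -m jog '[{"x":0,"y":-8.5,"z":6.5,"ax":-0.131,"ay":0.004,"az":0.002,"grip":10},{"x":1.5,"y":-15.5,"z":21,"ax":-0.262,"ay":-0.003,"az":0.004,"grip":10},{"x":3,"y":-19.5,"z":36,"ax":-0.393,"ay":-0.01,"az":0.004,"grip":10},{"x":4,"y":-22,"z":51.5,"ax":-0.523,"ay":-0.018,"az":0.003,"grip":10},{"x":4,"y":-22,"z":51.5,"ax":-0.523,"ay":-0.018,"az":0.003,"grip":10}]'; python3 - <<'E'
from h import *
shot("scene","pics/d2.png",(200,130,360,250),5)
c,B=bar_now();print(c,B.as_matrix()[:,0], c+80*B.as_matrix()[:,0], read_state()["qpos"])
n=12
def path(k):
    f=k/n; return tool_of(*bar(90*f,(557.3+f*11,-83.8),87.4+4.8*f,80,4*min(1,2*f)))
rows([path(k) for k in (9,10,11,12)])
E
```

```text
clock: 4.45
eef_pos: [567.3, -115.8, 112.1]
tool_rot: [-1.828, 0.003, 0.021]
force: [1.1, 2.5, -3.8]
width: 27.4
[ 564.89754329 -101.86179391   80.64348366] [-0.01145802  0.50251276 -0.86449386] [563.98090167 -61.66077323  11.48397451] [-0.07797284  0.70946523  0.13828722  1.87517986  0.31164928  0.57746337
 -0.22112683]
{"x":0.8,"y":-10.8,"z":9.7,"ax":-0.134,"ay":-0.001,"az":-0.005} dist 15 ang 7.7
{"x":1.7,"y":-16.8,"z":24.0,"ax":-0.265,"ay":-0.007,"az":-0.008} dist 29 ang 15.2
{"x":2.4,"y":-21.0,"z":38.9,"ax":-0.396,"ay":-0.013,"az":-0.012} dist 44 ang 22.7
{"x":3.0,"y":-23.2,"z":54.3,"ax":-0.527,"ay":-0.019,"az":-0.016} dist 59 ang 30.2
```

View pics/d2.png

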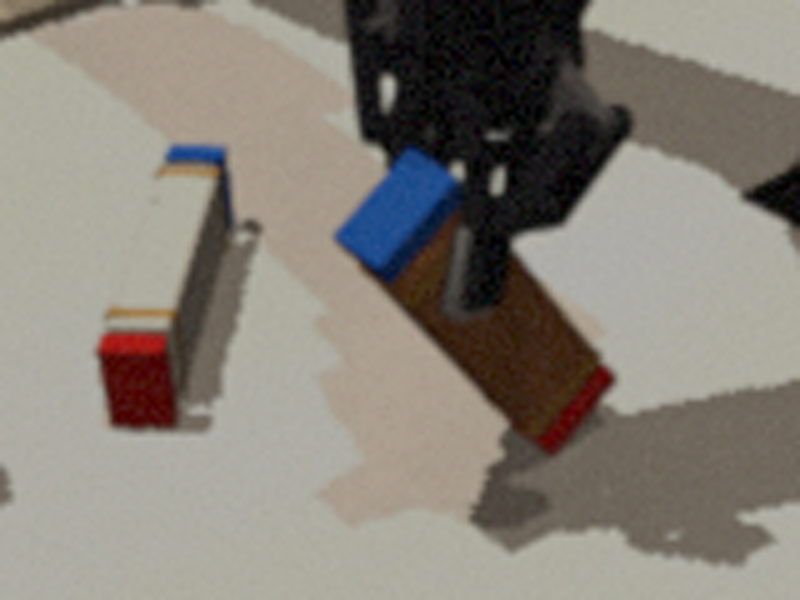

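```bash
python3 -m jog '[{"x":1,"y":-11,"z":9.5,"ax":-0.134,"ay":-0.001,"az":-0.005,"grip":10},{"x":1.5,"y":-17,"z":24,"ax":-0.265,"ay":-0.007,"az":-0.008,"grip":10},{"x":2.5,"y":-21,"z":39,"ax":-0.396,"ay":-0.013,"az":-0.012,"grip":10},{"x":3,"y":-23,"z":54.5,"ax":-0.527,"ay":-0.019,"az":-0.016,"grip":10},{"x":3,"y":-23,"z":54.5,"ax":-0.527,"ay":-0.019,"az":-0.016,"grip":10}]'; python3 - <<'E'
from h import *
shot("scene","pics/d3.png",(200,100,400,250),4)
shot("side","pics/d3s.png",(230,120,430,270),4)
c,B=bar_now();print(c,B.as_matrix()[:,0], c+80*B.as_matrix()[:,0], read_state()["qpos"],read_state()["force"])
print(c+80*B.as_matrix()[:,0]+22*np.outer([1,-1],B.as_matrix()[:,2]))
rows([tool_of(*bar(90,(568.3,-83.8),92.2,80,0))])
E
```

```text
clock: 5.0
eef_pos: [568.0, -64.1, 115.7]
tool_rot: [-2.359, 0.006, 0.037]
force: [-0.8, -0.9, -4.2]
width: 27.3
[566.33085506 -70.90336097  83.05224107] [-0.00249818 -0.00261838 -0.99999345] [566.1310005  -71.11283151   3.05276494] [-0.65797197  0.93015151  0.52572315  1.8533537   0.52951141  0.72623939
 -0.70220721] [-0.81541268 -0.96445996 -2.40331454]
[[565.58629104 -49.11964779   2.99653881]
 [566.67570996 -93.10601524   3.10899108]]
{"x":1.3,"y":-4.2,"z":8.5,"ax":0.003,"ay":-0.008,"az":-0.011} dist 10 ang 0.8
```

View pics/d3.png

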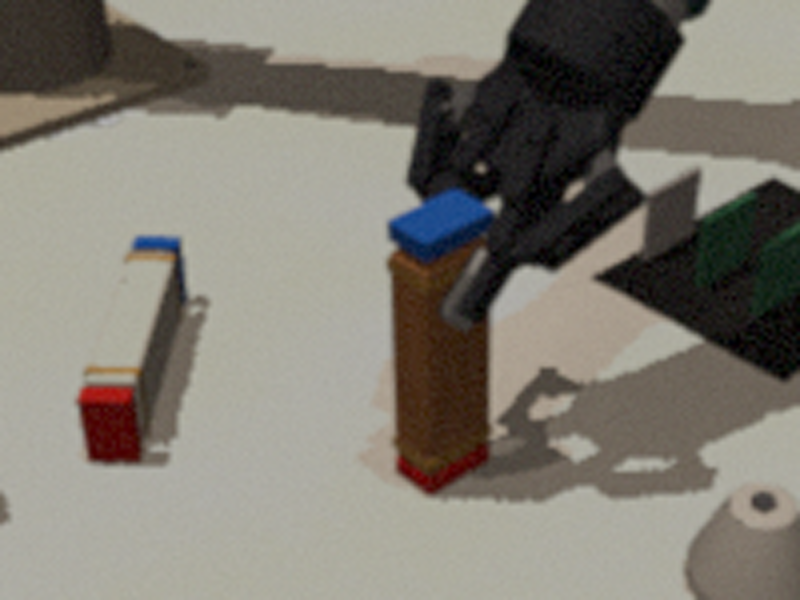

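View pics/d3s.png

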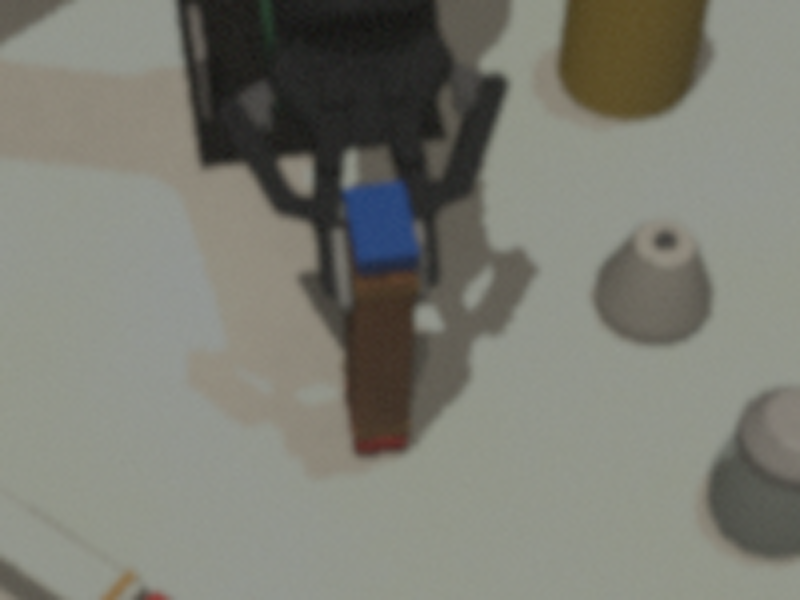

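```bash
python3 -m jog '[{"x":1.5,"y":-6,"z":6,"ax":0.003,"ay":-0.008,"az":-0.011,"grip":10},{"x":1.5,"y":-4,"z":8.5,"ax":0.003,"ay":-0.008,"az":-0.011,"grip":10},{"x":1.5,"y":-2,"z":10.5,"ax":0.003,"ay":-0.008,"az":-0.011,"grip":10},{"x":1.5,"y":-2,"z":10.5,"ax":0.003,"ay":-0.008,"az":-0.011,"grip":10}]';  python3 -m jog '[{"x":0,"y":2,"z":2,"ax":0,"ay":0,"az":0,"grip":10},{"x":0,"y":3,"z":3,"ax":0,"ay":0,"az":0,"grip":10},{"x":0,"y":3,"z":3,"ax":0,"ay":0,"az":0,"grip":10}]'; python3 - <<'E'
from h import *
c,B=bar_now();print(c,B.as_matrix()[:,0]);print(read_state()["force"])
E
```

```text
clock: 5.5
eef_pos: [568.8, -63.2, 115.9]
tool_rot: [-2.355, -0.004, 0.036]
force: [-0.2, 0.1, -3.8]
width: 27.3
clock: 5.8
eef_pos: [569.3, -62.9, 113.3]
tool_rot: [-2.358, -0.004, 0.037]
force: [-1.8, 2.4, 7.6]
width: 27.8
[568.54815812 -62.61676633  76.61538522] [ 0.00377031 -0.00251798 -0.99998972]
[-1.7965038   2.44137303  7.58328718]
```

```bash
python3 -m jog '[{"x":0,"y":1.5,"z":1.5,"ax":0,"ay":0,"az":0,"grip":10},{"x":0,"y":3,"z":3,"ax":0,"ay":0,"az":0,"grip":10},{"x":0,"y":3,"z":3,"ax":0,"ay":0,"az":0,"grip":10},{"x":0,"y":3,"z":3,"ax":0,"ay":0,"az":0,"grip":10}]';  python3 - <<'E'
from h import *
c,B=bar_now();print(c,B.as_matrix()[:,0]);print(read_state()["force"])
E
```

```text
clock: 6.2
eef_pos: [569.8, -64.0, 113.0]
tool_rot: [-2.363, -0.006, 0.036]
force: [-5.6, 9.4, 29.3]
width: 27.4
[569.20497263 -63.90766072  76.31356579] [ 0.00550163 -0.0073467  -0.99995788]
[-5.60893443  9.42151609 29.3319182 ]
```

```bash
python3 -m jog '[{"x":0,"y":0,"z":0,"ax":0,"ay":0,"az":0,"grip":10},{"x":0,"y":-2,"z":-2,"ax":0,"ay":0,"az":0,"grip":10},{"x":0,"y":-2,"z":-2,"ax":0,"ay":0,"az":0,"grip":10}]';  python3 - <<'E'
from h import *
c,B=bar_now();print(c,B.as_matrix()[:,0]);print(read_state()["force"])
shot("scene","pics/e1.png",(285,140,335,230),6.5)
E
```

```text
clock: 6.5
eef_pos: [569.6, -63.7, 113.3]
tool_rot: [-2.36, -0.005, 0.037]
force: [-2.2, 4.2, 13.2]
width: 27.3
[568.95753188 -63.50225625  76.59139462] [ 0.00497128 -0.00412385 -0.99997914]
[-2.17512801  4.20340612 13.24352425]
```

View pics/e1.png

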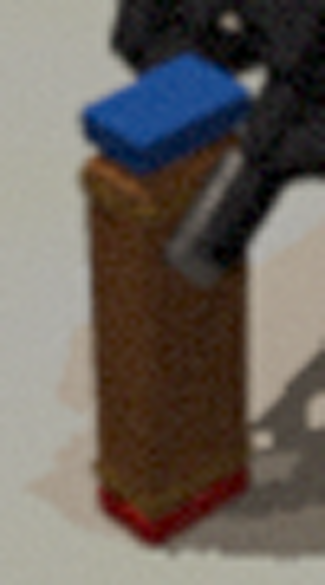

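```bash
python3 -m jog '[{"x":0,"y":-1.5,"z":-1.5,"ax":0,"ay":0,"az":0,"grip":10},{"x":0,"y":-1.5,"z":-1.5,"ax":0,"ay":0,"az":0,"grip":85},{"x":0,"y":-1.5,"z":-1.5,"ax":0,"ay":0,"az":0,"grip":85},{"x":0,"y":-1.5,"z":-1.5,"ax":0,"ay":0,"az":0,"grip":85},{"x":0,"y":-1.5,"z":-1.5,"ax":0,"ay":0,"az":0,"grip":85}]';  python3 - <<'E'
from h import *
p,R,s=pose();print(p,s["force"],s["width"])
G=np.array([569,-69.5,113.]);
T0=p-8*R.apply([0,1,0])
out=[]
for k in range(1,13):
    f=k/12; Q=toolR(92.1,-45+90*f); g=T0+(G-T0)*f+np.array([0,0,10*np.sin(np.pi*f)]); out.append((g+8*Q.apply([0,1,0]),Q))
rows(out)
E
```

```text
clock: 7.05
eef_pos: [569.0, -62.2, 112.1]
tool_rot: [-2.356, -0.003, 0.038]
force: [-0.4, -0.2, -0.5]
width: 83.2
[569.04978716 -62.19189492 112.13181041] [-0.38460119 -0.20539762 -0.54599635] 83.17484525343872
{"x":-0.0,"y":-0.9,"z":-1.3,"ax":0.131,"ay":-0.001,"az":0.004} dist 2 ang 7.5
{"x":-0.1,"y":-1.7,"z":-2.4,"ax":0.262,"ay":-0.001,"az":0.004} dist 3 ang 15.0
{"x":-0.1,"y":-2.5,"z":-3.4,"ax":0.392,"ay":-0.001,"az":0.004} dist 4 ang 22.5
{"x":-0.1,"y":-3.0,"z":-4.0,"ax":0.523,"ay":-0.001,"az":0.004} dist 5 ang 30.0
{"x":-0.1,"y":-3.3,"z":-4.4,"ax":0.654,"ay":-0.000,"az":0.004} dist 5 ang 37.5
{"x":-0.2,"y":-3.1,"z":-4.3,"ax":0.785,"ay":-0.000,"az":0.004} dist 5 ang 45.0
{"x":-0.2,"y":-2.6,"z":-3.9,"ax":0.916,"ay":0.000,"az":0.004} dist 5 ang 52.5
{"x":-0.2,"y":-1.8,"z":-3.0,"ax":1.047,"ay":0.000,"az":0.004} dist 4 ang 60.0
{"x":-0.2,"y":-0.5,"z":-1.9,"ax":1.178,"ay":0.001,"az":0.004} dist 2 ang 67.5
{"x":-0.3,"y":1.0,"z":-0.6,"ax":1.309,"ay":0.001,"az":0.004} dist 1 ang 75.0
{"x":-0.3,"y":2.7,"z":0.8,"ax":1.440,"ay":0.001,"az":0.004} dist 3 ang 82.5
{"x":-0.3,"y":4.5,"z":2.2,"ax":1.571,"ay":0.002,"az":0.004} dist 5 ang 90.0
```

```bash
python3 -m jog '[{"x":0,"y":-5,"z":-5,"ax":0.1,"ay":0,"az":0.004,"grip":85},{"x":0,"y":-8,"z":-8,"ax":0.23,"ay":0,"az":0.004,"grip":85},{"x":0,"y":-9,"z":-9,"ax":0.36,"ay":0,"az":0.004,"grip":85},{"x":0,"y":-10,"z":-10,"ax":0.49,"ay":0,"az":0.004,"grip":85},{"x":0,"y":-10,"z":-11,"ax":0.62,"ay":0,"az":0.004,"grip":85}]';  python3 - <<'E'
from h import *
p,R,s=pose();print(p,s["tool_rot"],s["force"],s["width"])
shot("scene","pics/f1.png",(220,80,420,230),4)
E
```

```text
clock: 7.55
eef_pos: [569.5, -62.6, 128.3]
tool_rot: [-1.731, -0.002, 0.037]
force: [-0.2, -0.0, -1.5]
width: 84.9
[569.54549394 -62.59468862 128.31182813] [-1.73148887 -0.00242965  0.03739773] [-0.2484165  -0.00269062 -1.53862369] 84.92930790469588
```

View pics/f1.png

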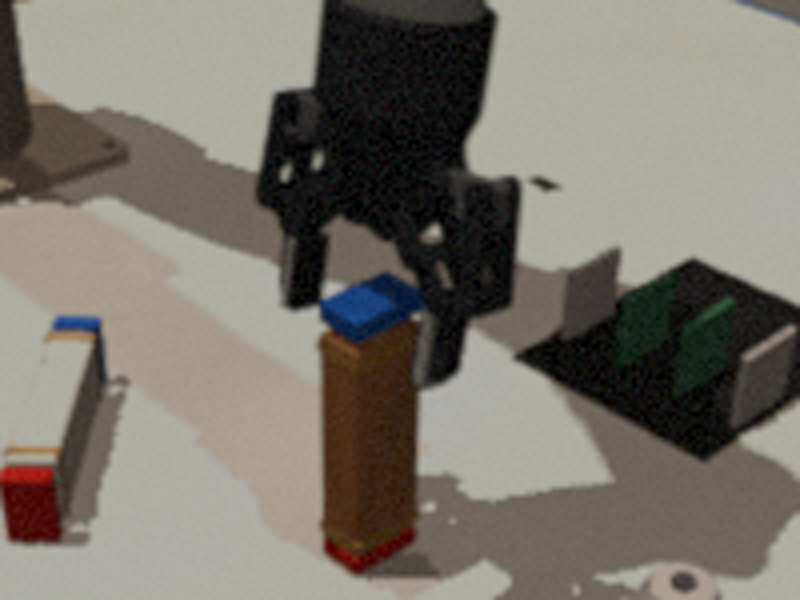

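```bash
python3 - <<'E'
from h import *
P1=np.load("P1.npy")
print(onz(P1,(220+372/4,80+299/4),155), "bottom near corner",onz(P1,(220+358/4,80+571/4),0), "right", onz(P1,(220+413/4,80+540/4),0))
G=np.array([569.2,-69.5,113.])
p,R,s=pose();T0=p-8*R.apply([0,1,0]);out=[]
for k in range(1,9):
    f=k/8; Q=toolR(92.1,9+36*f); g=T0+(G+np.array([0,0,(1-f)*18])-T0)*f; out.append((g+8*Q.apply([0,1,0]),Q))
rows(out)
E
```

```text
[572.69787636 -59.87930274] bottom near corner [580.34196993 -74.69175508] right [580.2318358  -36.16021928]
{"x":-0.1,"y":0.4,"z":3.6,"ax":0.395,"ay":-0.016,"az":0.005} dist 4 ang 22.7
{"x":-0.1,"y":1.8,"z":4.8,"ax":0.474,"ay":-0.016,"az":0.006} dist 5 ang 27.2
{"x":-0.1,"y":3.6,"z":6.1,"ax":0.552,"ay":-0.015,"az":0.007} dist 7 ang 31.6
{"x":-0.1,"y":6.0,"z":7.4,"ax":0.631,"ay":-0.015,"az":0.007} dist 10 ang 36.1
{"x":-0.1,"y":8.9,"z":8.8,"ax":0.709,"ay":-0.015,"az":0.008} dist 12 ang 40.6
{"x":-0.2,"y":12.3,"z":10.2,"ax":0.788,"ay":-0.015,"az":0.009} dist 16 ang 45.1
{"x":-0.2,"y":16.2,"z":11.7,"ax":0.866,"ay":-0.014,"az":0.009} dist 20 ang 49.6
{"x":-0.2,"y":20.6,"z":13.3,"ax":0.945,"ay":-0.014,"az":0.010} dist 25 ang 54.1
```

```bash
python3 -m jog '[{"x":0,"y":-2,"z":1,"ax":0.13,"ay":0,"az":0,"grip":85},{"x":0,"y":-1,"z":2.5,"ax":0.26,"ay":-0.01,"az":0.004,"grip":85},{"x":0,"y":0.5,"z":3.6,"ax":0.39,"ay":-0.014,"az":0.005,"grip":85},{"x":0,"y":3,"z":5.5,"ax":0.52,"ay":-0.015,"az":0.007,"grip":85},{"x":0,"y":7,"z":8,"ax":0.65,"ay":-0.015,"az":0.008,"grip":85}]'; python3 -m jog '[{"x":0,"y":0,"z":0,"ax":0,"ay":0,"az":0,"grip":85}]';  python3 - <<'E'
from h import *
p,R,s=pose();print(p,s["tool_rot"],s["force"],s["width"],s["qpos"])
Q=toolR(92.1,45)
rows(interp(np.array([569.2,-68,113.])+8*Q.apply([0,1,0]),Q,3))
E
```

```text
clock: 8.1
eef_pos: [569.3, -56.9, 119.4]
tool_rot: [-1.082, 0.004, 0.051]
force: [0.1, 0.2, -0.9]
width: 84.8
clock: 8.2
eef_pos: [567.2, -62.8, 114.9]
tool_rot: [-1.086, 0.011, 0.042]
force: [-0.2, -1.4, -1.5]
width: 85.0
[567.19999726 -62.84539228 114.92826247] [-1.08602992  0.01120382  0.04153733] [-0.17861052 -1.39633246 -1.52457277] 84.97334354419777 [ 0.59994962  0.83653635 -0.46772571  1.72952274 -0.16680143  0.79482532
  0.41198411]
{"x":0.6,"y":2.3,"z":-1.1,"ax":0.100,"ay":-0.001,"az":-0.004} dist 3 ang 5.7
{"x":1.3,"y":4.6,"z":-2.1,"ax":0.200,"ay":-0.002,"az":-0.008} dist 5 ang 11.5
{"x":1.9,"y":6.9,"z":-3.2,"ax":0.301,"ay":-0.003,"az":-0.012} dist 8 ang 17.2
```

```bash
python3 -m jog '[{"x":0.5,"y":0,"z":-1,"ax":0.1,"ay":0,"az":-0.004,"grip":85},{"x":1,"y":2,"z":-2,"ax":0.2,"ay":-0.002,"az":-0.008,"grip":85},{"x":2,"y":7,"z":-3,"ax":0.3,"ay":-0.003,"az":-0.012,"grip":85},{"x":2,"y":7,"z":-3,"ax":0.3,"ay":-0.003,"az":-0.012,"grip":85},{"x":2,"y":7,"z":-3,"ax":0.3,"ay":-0.003,"az":-0.012,"grip":85}]';  python3 - <<'E'
from h import *
p,R,s=pose();print(p,s["tool_rot"],s["force"])
shot("scene","pics/f2.png",(220,80,420,230),4)
shot("wrist","pics/f2w.png")
E
```

```text
clock: 8.7
eef_pos: [570.3, -53.7, 111.2]
tool_rot: [-0.788, -0.004, 0.05]
force: [-0.1, 1.0, 0.4]
width: 85.1
[570.34077756 -53.66164405 111.18858578] [-0.78802592 -0.00427731  0.04991077] [-0.11717807  1.04829765  0.40189033]
```

View pics/f2.png

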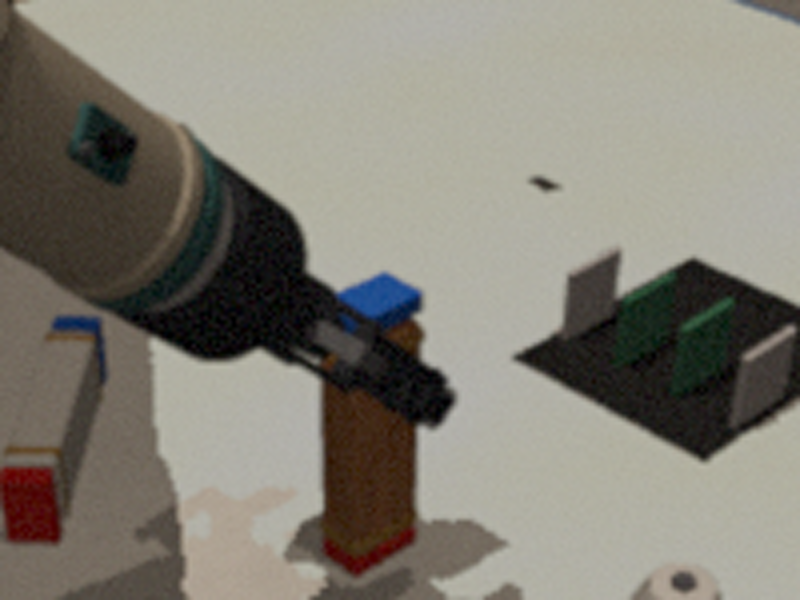

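View pics/f2w.png

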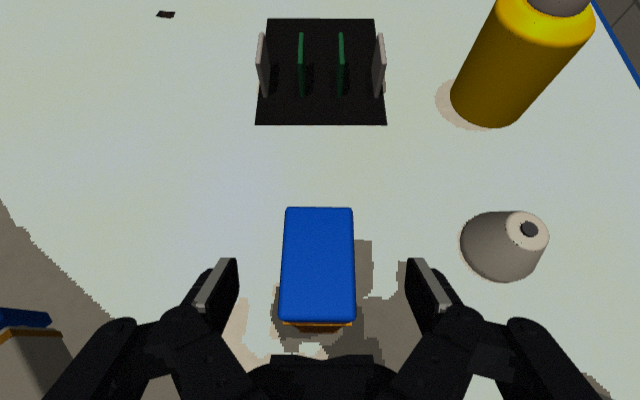

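```bash
python3 -m jog '[{"x":-1,"y":-8,"z":-3,"ax":0,"ay":0.005,"az":0,"grip":85},{"x":-1,"y":-8,"z":-3,"ax":0,"ay":0.005,"az":0,"grip":85},{"x":-1,"y":-8,"z":-3,"ax":0,"ay":0.005,"az":0,"grip":85}]';  python3 - <<'E'
from h import *
p,R,s=pose();print(p,s["tool_rot"],s["force"])
d=shot("wrist","pics/f3w.png",(240,0,440,130),4);np.save("P4.npy",cam(d))
d=shot("wrist","pics/f3v.png",(260,180,380,350),3.5)
E
```

```text
clock: 9.1
eef_pos: [570.5, -63.4, 115.6]
tool_rot: [-0.788, -0.004, 0.044]
force: [0.2, 0.4, -0.1]
width: 84.7
[570.47304576 -63.4448372  115.62370052] [-0.78767684 -0.00380597  0.04404171] [ 0.17417034  0.37285102 -0.07678959]
```

View pics/f3w.png

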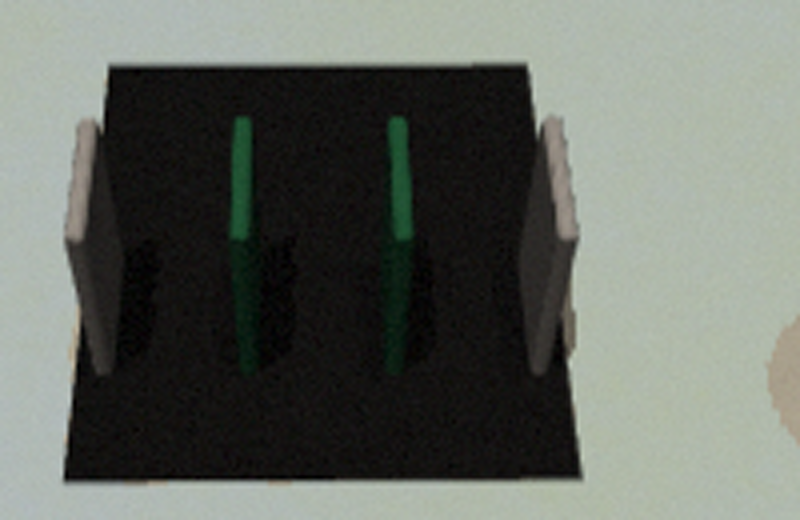

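View pics/f3v.png

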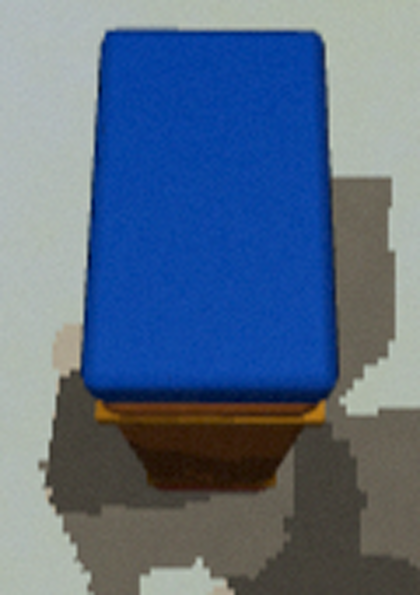

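```bash
python3 - <<'E'
from h import *
P4=np.load("P4.npy")
t=lambda L:np.array(L)/4+[240,0]; v=lambda L:np.array(L)/3.5+[260,180]
Y=np.array([onz(P4,u,0) for u in t([[108,66],[527,66],[582,480],[64,480]])]);print(Y.round(1),Y.mean(0))
for a,b in((0,1),(3,2),(3,0),(2,1)):
    e=Y[b]-Y[a];print(np.linalg.norm(e).round(1),np.degrees(np.arctan2(e[1],e[0])).round(2))
Z=np.array([onz(P4,u,50) for u in t([[243,118],[241,240],[398,118],[403,240]])]);print("plates",Z.round(1))
B=np.array([onz(P4,u,155) for u in v([[102,32],[322,32],[338,392],[84,392]])]);print("blue top",B.round(1),B.mean(0))
Zb=np.array([onz(P4,u,0) for u in t([[250,373],[394,373]])]);print("plate feet",Zb.round(1))
E
```

```text
[[475.4 320.9]
 [625.8 328.7]
 [636.1 138.8]
 [486.2 131.6]] [555.86812816 230.0245398 ]
150.7 2.97
150.1 2.77
189.7 93.27
190.2 93.09
plates [[534.2 222.1]
 [537.4 172.4]
 [578.2 224.3]
 [580.4 174.5]]
blue top [[554.6 -37.2]
 [581.9 -35.9]
 [583.6 -79. ]
 [556.7 -80.3]] [569.19582343 -58.11456751]
plate feet [[536.9 175.7]
 [580.8 177.9]]
```

```bash
cat >> h.py <<'E'
def lay(ph,pv,h,L=75,lift=0,end=+1):
    """standing on end 'end' (ph=0) -> lying forward (ph=90) about forward edge pv; L = origin to down-end face"""
    a=np.radians(ph);hh=np.radians(h);u=np.array([np.cos(hh),np.sin(hh),0]);k=np.array([0,0,1.])
    x=-k*np.cos(a)-u*np.sin(a); w=u*np.cos(a)-k*np.sin(a)   # x: towards down end
    c=np.array([pv[0],pv[1],lift])-22*w-L*x
    return c,Ro.from_matrix(np.c_[x,np.cross(w,x),w])
E
python3 -m jog '[{"x":0,"y":0,"z":0,"ax":0,"ay":0,"az":0,"grip":10},{"x":0,"y":0,"z":0,"ax":0,"ay":0,"az":0,"grip":10},{"x":0,"y":0,"z":0,"ax":0,"ay":0,"az":0,"grip":10},{"x":0,"y":0,"z":0,"ax":0,"ay":0,"az":0,"grip":10},{"x":0,"y":0,"z":0,"ax":0,"ay":0,"az":0,"grip":10}]'; python3 - <<'E'
from h import *
p,R,s=pose();print(p,s["tool_rot"],s["force"],s["width"])
h0=90+np.degrees(s["tool_rot"][2]);print(h0)
setgrasp(*lay(0,(568.5,-36.1),h0))
t,q=pickle.load(open("g.pkl","rb"));print(t)
n=12
def path(k):
    f=k/n; return tool_of(*lay(90*f,(568.5+f*1.9,-36.1-8*f),h0+(93-h0)*f,75,4*min(1,3*f)-2*f))
rows([path(k) for k in range(1,6)])
E
```

```text
clock: 9.7
eef_pos: [569.9, -63.3, 114.9]
tool_rot: [-0.786, -0.002, 0.044]
force: [-0.8, -0.7, 1.2]
width: 26.9
[569.88644186 -63.29776069 114.91295602] [-0.78558137 -0.00224539  0.0439523 ] [-0.81424019 -0.67711103  1.24385035] 26.93302602909486
92.51828124678667
[-39.91295602  -0.19008363  -5.23241223]
{"x":0.1,"y":7.9,"z":12.7,"ax":-0.131,"ay":-0.001,"az":0.001} dist 15 ang 7.5
{"x":0.3,"y":17.3,"z":24.1,"ax":-0.262,"ay":-0.002,"az":0.001} dist 30 ang 15.0
{"x":0.4,"y":28.2,"z":34.1,"ax":-0.393,"ay":-0.002,"az":0.002} dist 44 ang 22.5
{"x":0.4,"y":40.2,"z":42.4,"ax":-0.524,"ay":-0.003,"az":0.002} dist 58 ang 30.0
{"x":0.5,"y":53.9,"z":48.2,"ax":-0.654,"ay":-0.004,"az":0.003} dist 72 ang 37.5
```

```bash
python3 -m jog '[{"x":0,"y":7,"z":12,"ax":-0.131,"ay":0,"az":0,"grip":10},{"x":0,"y":17,"z":24,"ax":-0.262,"ay":-0.002,"az":0.001,"grip":10},{"x":0.5,"y":28,"z":34,"ax":-0.393,"ay":-0.002,"az":0.002,"grip":10},{"x":0.5,"y":40,"z":42.5,"ax":-0.524,"ay":-0.003,"az":0.002,"grip":10},{"x":0.5,"y":40,"z":42.5,"ax":-0.524,"ay":-0.003,"az":0.002,"grip":10}]'; python3 - <<'E'
from h import *
p,R,s=pose();print(p,s["force"])
h0=92.5;n=12
def path(k):
    f=k/n; return tool_of(*lay(90*f,(568.5+f*1.9,-36.1-8*f),h0+(93-h0)*f,75,4*min(1,3*f)-2*f))
rows([path(k) for k in range(5,10)])
c,B=bar_now();print(c,B.as_matrix()[:,0])
E
```

```text
clock: 10.2
eef_pos: [567.4, 8.5, 119.0]
tool_rot: [-1.307, -0.005, 0.067]
force: [0.3, 2.2, -3.4]
width: 27.4
[567.3747652    8.51051187 118.95898339] [ 0.25635447  2.18057519 -3.39591885]
{"x":-0.2,"y":7.9,"z":-1.7,"ax":-0.133,"ay":0.018,"az":-0.001} dist 8 ang 7.7
{"x":0.1,"y":18.4,"z":8.9,"ax":-0.264,"ay":0.017,"az":0.001} dist 20 ang 15.2
{"x":0.4,"y":30.3,"z":18.0,"ax":-0.395,"ay":0.017,"az":0.002} dist 35 ang 22.6
{"x":0.6,"y":43.4,"z":25.5,"ax":-0.526,"ay":0.016,"az":0.004} dist 50 ang 30.1
{"x":0.7,"y":57.4,"z":31.2,"ax":-0.657,"ay":0.014,"az":0.005} dist 65 ang 37.6
[568.29493188  -6.80852434  81.74421816] [ 0.03508108 -0.49693636 -0.86707761]
```

```bash
python3 - <<'E'
from h import *
for i in range(3):
    shot("scene","pics/g1.png",(220,80,420,230),4); p,R,s=pose();print(p,s["tool_rot"],s["force"])
h0=92.5;n=12
def path(k):
    f=k/n; return tool_of(*lay(90*f,(568.5+f*1.9,-36.1-8*f),h0+(93-h0)*f,75,4*min(1,3*f)-2*f))
print(path(4)[0])
rows([path(k) for k in range(5,10)])
c,B=bar_now();print(c,B.as_matrix()[:,0])
E
```

```text
[567.43311638   3.34002607 117.87770772] [-1.30807949 -0.00344174  0.06089175] [-0.50076848 -1.3042903  -4.17537958]
[567.50259439  -1.1125277  116.94004109] [-1.30939156 -0.00237449  0.05462393] [ 0.30789781 -0.87875171 -3.75935534]
[567.58765047  -4.19306336 116.32918348] [-1.31004773 -0.00166559  0.04968751] [-0.25579344 -0.44158795 -4.14734609]
[567.74728169  -4.92198592 116.46707859]
{"x":0.2,"y":8.6,"z":11.2,"ax":-0.130,"ay":0.001,"az":-0.000} dist 14 ang 7.5
{"x":0.4,"y":19.1,"z":21.9,"ax":-0.261,"ay":0.000,"az":0.000} dist 29 ang 15.0
{"x":0.4,"y":31.0,"z":31.0,"ax":-0.392,"ay":-0.001,"az":0.000} dist 44 ang 22.5
{"x":0.5,"y":44.0,"z":38.5,"ax":-0.523,"ay":-0.002,"az":0.001} dist 59 ang 30.0
{"x":0.5,"y":58.1,"z":44.3,"ax":-0.654,"ay":-0.003,"az":0.001} dist 73 ang 37.5
[568.13782998 -19.64186837  79.16078219] [ 0.0240681  -0.5001718  -0.86559165]
```

View pics/g1.png

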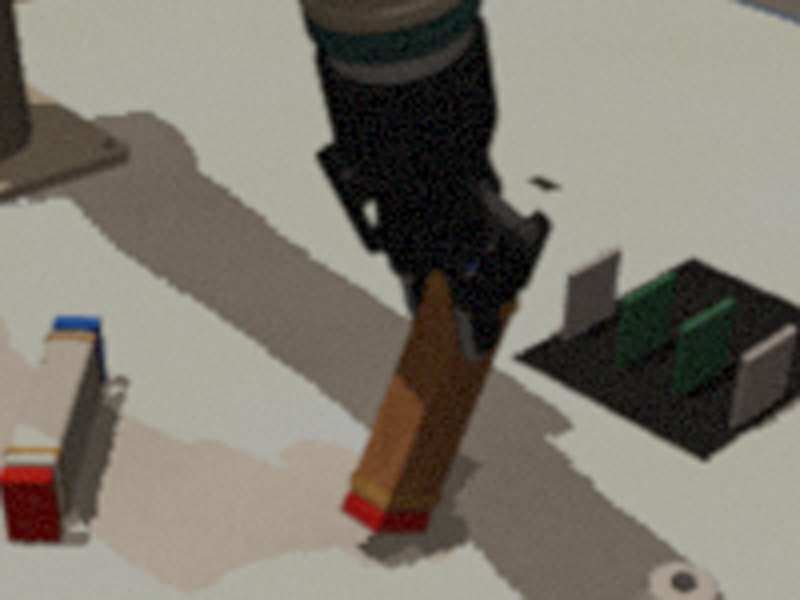

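```bash
python3 - <<'E'
from h import *
h0=92.5;n=12
def path(k):
    f=k/n; return tool_of(*lay(90*f,(568.5+f*1.9,-36.1-8*f),h0+(93-h0)*f,75,4*min(1,3*f)-2*f))
rows([path(k) for k in (4.5,5,5.6,6.2,6.8)],*path(4))
rows([path(k) for k in (7.4,8,8.6,9.2,9.8)],*path(6.8))
rows([path(k) for k in (10.3,10.8,11.2,11.6,12)],*path(9.8))
E
```

```text
{"x":0.1,"y":4.3,"z":6.1,"ax":-0.065,"ay":-0.000,"az":0.000} dist 7 ang 3.8
{"x":0.1,"y":8.9,"z":11.9,"ax":-0.131,"ay":-0.001,"az":0.000} dist 15 ang 7.5
{"x":0.1,"y":15.1,"z":18.4,"ax":-0.209,"ay":-0.001,"az":0.001} dist 24 ang 12.0
{"x":0.2,"y":21.7,"z":24.5,"ax":-0.288,"ay":-0.002,"az":0.001} dist 33 ang 16.5
{"x":0.2,"y":28.9,"z":30.0,"ax":-0.367,"ay":-0.003,"az":0.001} dist 42 ang 21.0
{"x":0.0,"y":5.3,"z":7.3,"ax":-0.079,"ay":-0.001,"az":0.000} dist 9 ang 4.5
{"x":0.1,"y":11.2,"z":14.2,"ax":-0.157,"ay":-0.001,"az":0.000} dist 18 ang 9.0
{"x":0.1,"y":17.7,"z":20.6,"ax":-0.236,"ay":-0.002,"az":0.000} dist 27 ang 13.5
{"x":0.1,"y":24.6,"z":26.5,"ax":-0.314,"ay":-0.002,"az":0.000} dist 36 ang 18.0
{"x":0.2,"y":32.1,"z":31.8,"ax":-0.393,"ay":-0.003,"az":-0.000} dist 45 ang 22.5
{"x":0.0,"y":4.5,"z":6.2,"ax":-0.065,"ay":-0.000,"az":-0.000} dist 8 ang 3.8
{"x":0.0,"y":9.4,"z":12.1,"ax":-0.131,"ay":-0.001,"az":-0.000} dist 15 ang 7.5
{"x":0.1,"y":13.6,"z":16.6,"ax":-0.183,"ay":-0.001,"az":-0.000} dist 21 ang 10.5
{"x":0.1,"y":18.1,"z":20.8,"ax":-0.236,"ay":-0.001,"az":-0.000} dist 28 ang 13.5
{"x":0.1,"y":22.8,"z":24.9,"ax":-0.288,"ay":-0.002,"az":-0.001} dist 34 ang 16.5
```

```bash
python3 -m jog '[{"x":0,"y":4.3,"z":6,"ax":-0.065,"ay":0,"az":0,"grip":10},{"x":0,"y":9,"z":12,"ax":-0.131,"ay":-0.001,"az":0,"grip":10},{"x":0,"y":15,"z":18.5,"ax":-0.209,"ay":-0.001,"az":0.001,"grip":10},{"x":0,"y":21.7,"z":24.5,"ax":-0.288,"ay":-0.002,"az":0.001,"grip":10},{"x":0,"y":29,"z":30,"ax":-0.367,"ay":-0.003,"az":0.001,"grip":10}]';python3 -m jog '[{"x":0,"y":5.3,"z":7.3,"ax":-0.079,"ay":0,"az":0,"grip":10},{"x":0,"y":11,"z":14,"ax":-0.157,"ay":-0.001,"az":0,"grip":10},{"x":0,"y":17.7,"z":20.5,"ax":-0.236,"ay":-0.002,"az":0,"grip":10},{"x":0,"y":24.5,"z":26.5,"ax":-0.314,"ay":-0.002,"az":0,"grip":10},{"x":0,"y":32,"z":32,"ax":-0.393,"ay":-0.003,"az":0,"grip":10}]'; python3 - <<'E'
from h import *
h0=92.5;n=12
def path(k):
    f=k/n; return tool_of(*lay(90*f,(568.5+f*1.9,-36.1-8*f),h0+(93-h0)*f,75,4*min(1,3*f)-2*f))
for i in range(4): 
    shot("scene","pics/g2.png",(220,80,420,230),4)
    p,R,s=pose();print(p,s["tool_rot"],s["force"],s["width"])
print(path(9.8)[0],s["qpos"])
rows([path(k) for k in (10.3,10.8,11.2,11.6,12)])
E
```

```text
clock: 10.85
eef_pos: [566.5, 28.8, 95.7]
tool_rot: [-1.68, -0.001, 0.045]
force: [-0.1, -0.6, -3.7]
width: 27.4
clock: 11.35
eef_pos: [565.6, 58.9, 60.6]
tool_rot: [-2.072, -0.001, 0.049]
force: [-2.8, 2.6, 1.3]
width: 26.9
[564.38002786  63.42292963  57.36250776] [-2.07320618  0.00274932  0.05734993] [ 0.63264108  0.83706447 -0.85015839] 27.48813197684744
[564.59243948  62.44654069  58.26816801] [-2.06982047  0.00261891  0.05738118] [-1.87466275  3.74053189 -0.12730813] 26.969223482064198
[564.94499133  60.46701935  59.39389912] [-2.06858630e+00  1.14691144e-03  5.42684397e-02] [ 0.31497679 -0.84302695 -3.12443505] 26.909947350607073
[565.09461395  58.59059085  60.33291631] [-2.06863378e+00  1.26092437e-04  5.13471683e-02] [ 0.7159721  -1.43831303 -3.72495048] 27.35770285411491
[565.04356046  59.69074609  61.11468376] [-0.65158235  0.90450043  0.3747171   1.81564884  0.29311321  0.65014542
 -0.58719049]
{"x":0.0,"y":3.3,"z":6.8,"ax":-0.065,"ay":-0.001,"az":-0.002} dist 8 ang 3.7
{"x":0.1,"y":8.2,"z":12.7,"ax":-0.131,"ay":-0.002,"az":-0.002} dist 15 ang 7.5
{"x":0.1,"y":12.4,"z":17.2,"ax":-0.183,"ay":-0.002,"az":-0.002} dist 21 ang 10.5
{"x":0.1,"y":16.9,"z":21.4,"ax":-0.235,"ay":-0.002,"az":-0.002} dist 27 ang 13.5
{"x":0.1,"y":21.6,"z":25.5,"ax":-0.288,"ay":-0.003,"az":-0.002} dist 33 ang 16.5
```

View pics/g2.png

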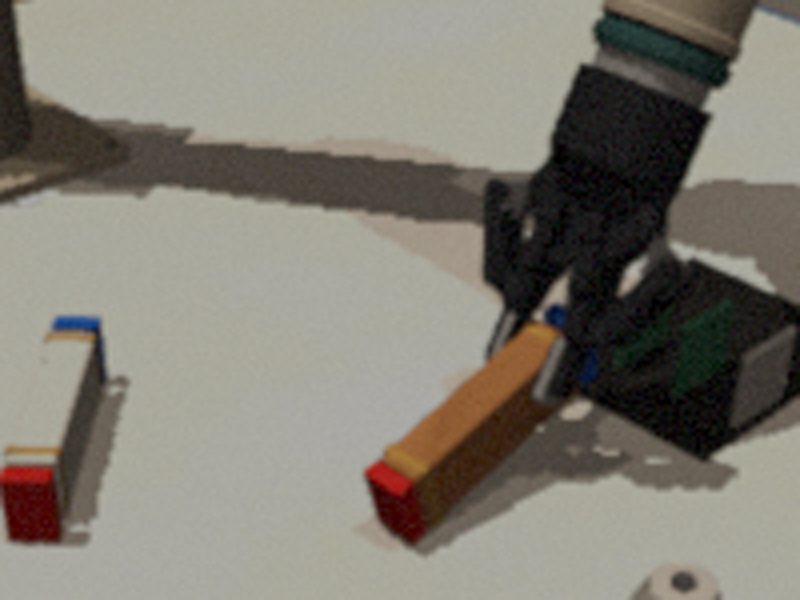

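```bash
python3 -m jog '[{"x":0,"y":3.5,"z":6.8,"ax":-0.065,"ay":0,"az":-0.002,"grip":10},{"x":0,"y":8,"z":12.5,"ax":-0.131,"ay":-0.002,"az":-0.002,"grip":10},{"x":0,"y":12.4,"z":17,"ax":-0.183,"ay":-0.002,"az":-0.002,"grip":10},{"x":0,"y":17,"z":21.5,"ax":-0.235,"ay":-0.002,"az":-0.002,"grip":10},{"x":0,"y":21.5,"z":25.5,"ax":-0.288,"ay":-0.003,"az":-0.002,"grip":10}]';python3 -m jog '[{"x":0,"y":0,"z":0,"ax":0,"ay":0,"az":0,"grip":10},{"x":0,"y":0,"z":0,"ax":0,"ay":0,"az":0,"grip":10},{"x":0,"y":0,"z":0,"ax":0,"ay":0,"az":0,"grip":10}]'; python3 - <<'E'
from h import *
shot("scene","pics/g3.png",(220,80,420,230),4)
p,R,s=pose();print(p,s["tool_rot"],s["force"],s["width"])
print(bar_now()[0])
E
```

```text
clock: 12.05
eef_pos: [565.0, 69.6, 30.1]
tool_rot: [-2.356, -0.002, 0.051]
force: [-0.2, 0.3, -4.0]
width: 27.7
clock: 12.35
eef_pos: [564.7, 70.3, 30.7]
tool_rot: [-2.355, -0.002, 0.053]
force: [-0.7, -0.4, -2.6]
width: 27.3
[564.65180698  70.65907139  30.78553854] [-2.35550626e+00 -1.62544109e-03  5.36931558e-02] [-0.35938727 -0.58084945 -4.01308953] 27.059602840902134
[566.52280555  30.79417869  25.51789936]
```

View pics/g3.png

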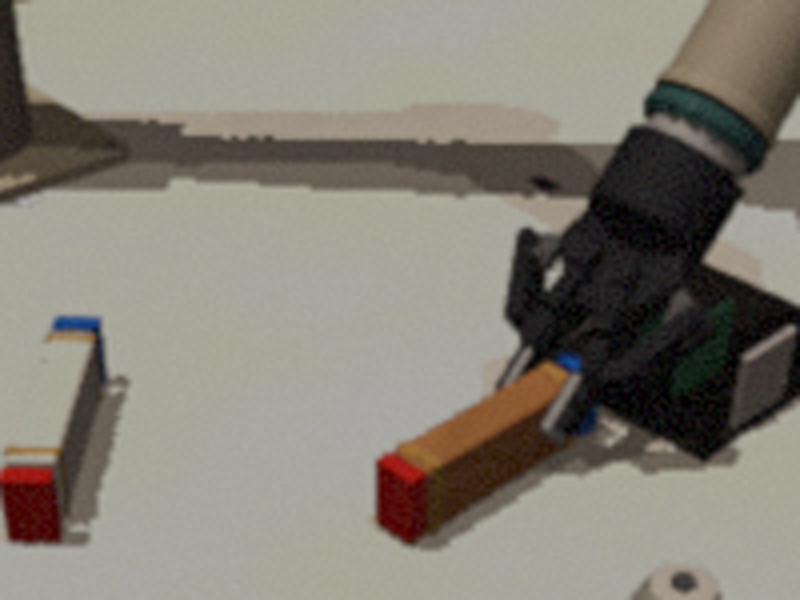

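```bash
python3 -m jog '[{"x":0,"y":0.7,"z":0.7,"ax":0,"ay":0,"az":0,"grip":10},{"x":0,"y":1.5,"z":1.5,"ax":0,"ay":0,"az":0,"grip":10},{"x":0,"y":2.2,"z":2.2,"ax":0,"ay":0,"az":0,"grip":10},{"x":0,"y":2.2,"z":2.2,"ax":0,"ay":0,"az":0,"grip":10},{"x":0,"y":2.2,"z":2.2,"ax":0,"ay":0,"az":0,"grip":10}]'
```

```text
clock: 12.9
eef_pos: [564.6, 71.7, 28.4]
tool_rot: [-2.359, -0.001, 0.057]
force: [-1.8, 3.0, 4.5]
width: 27.0
```

```bash
python3 -m jog '[{"x":0,"y":-0.5,"z":-0.5,"ax":0,"ay":0,"az":0,"grip":85},{"x":0,"y":-0.5,"z":-0.5,"ax":0,"ay":0,"az":0,"grip":85},{"x":0,"y":-0.5,"z":-0.5,"ax":0,"ay":0,"az":0,"grip":85},{"x":0,"y":-15,"z":-15,"ax":0,"ay":0,"az":0,"grip":85},{"x":0,"y":-40,"z":-40,"ax":0,"ay":0,"az":0,"grip":85}]'; python3 - <<'E'
from h import *
p,R,s=pose();print(p,s["tool_rot"],s["width"],s["force"])
Q=toolR(93,45)
rows(interp((569.5,-40,140),toolR(93,15),8))
rows(interp((571,-60,81),Q,4,np.array((569.5,-40,140.)),toolR(93,15)))
E
```

```text
clock: 13.4
eef_pos: [563.0, 71.8, 82.2]
tool_rot: [-2.36, 0.004, 0.057]
force: [-0.1, -0.1, -0.1]
width: 85.0
[562.96930559  71.75930479  82.18844008] [-2.35964847  0.00362502  0.05738352] 84.95315890414938 [-0.14958068 -0.13409721 -0.14378683]
{"x":-0.0,"y":4.8,"z":-15.0,"ax":0.131,"ay":0.001,"az":-0.000} dist 16 ang 7.5
{"x":-0.0,"y":9.7,"z":-30.0,"ax":0.263,"ay":0.002,"az":-0.001} dist 31 ang 15.0
{"x":-0.0,"y":14.5,"z":-45.0,"ax":0.394,"ay":0.002,"az":-0.001} dist 47 ang 22.6
{"x":-0.0,"y":19.3,"z":-60.0,"ax":0.525,"ay":0.003,"az":-0.001} dist 63 ang 30.1
{"x":-0.1,"y":24.2,"z":-74.9,"ax":0.657,"ay":0.004,"az":-0.001} dist 79 ang 37.6
{"x":-0.1,"y":29.0,"z":-89.9,"ax":0.788,"ay":0.005,"az":-0.002} dist 94 ang 45.1
{"x":-0.1,"y":33.9,"z":-104.9,"ax":0.919,"ay":0.005,"az":-0.002} dist 110 ang 52.7
{"x":-0.1,"y":38.7,"z":-119.9,"ax":1.051,"ay":0.006,"az":-0.002} dist 126 ang 60.2
{"x":0.0,"y":52.6,"z":-113.0,"ax":1.182,"ay":0.006,"az":-0.003} dist 125 ang 67.7
{"x":0.2,"y":66.6,"z":-106.0,"ax":1.312,"ay":0.006,"az":-0.003} dist 125 ang 75.2
{"x":0.3,"y":80.5,"z":-99.1,"ax":1.443,"ay":0.006,"az":-0.004} dist 128 ang 82.7
{"x":0.5,"y":94.5,"z":-92.2,"ax":1.574,"ay":0.006,"az":-0.004} dist 132 ang 90.2
```

```bash
python3 -m jog '[{"x":0,"y":5,"z":-15,"ax":0.131,"ay":0,"az":0,"grip":85},{"x":0,"y":10,"z":-30,"ax":0.263,"ay":0.002,"az":0,"grip":85},{"x":0,"y":14.5,"z":-45,"ax":0.394,"ay":0.002,"az":-0.001,"grip":85},{"x":0,"y":19,"z":-60,"ax":0.525,"ay":0.003,"az":-0.001,"grip":85},{"x":0,"y":24,"z":-75,"ax":0.657,"ay":0.004,"az":-0.001,"grip":85}]'; python3 - <<'E'
from h import *
p,R,s=pose();print(p,s["tool_rot"])
shot("scene","pics/h1.png",(220,80,420,230),4)
rows(interp((569.5,-40,140),toolR(93,15),3))
rows(interp((571,-60,81),toolR(93,45),4,np.array((569.5,-40,140.)),toolR(93,15)))
E
```

```text
clock: 13.9
eef_pos: [568.6, 1.8, 121.0]
tool_rot: [-1.698, -0.005, 0.055]
force: [0.8, -0.2, -1.9]
width: 85.0
[568.5911272    1.80621143 121.02566787] [-1.69751156 -0.00547292  0.054976  ]
{"x":-0.2,"y":-4.4,"z":-8.9,"ax":0.130,"ay":-0.007,"az":0.004} dist 10 ang 7.4
{"x":-0.4,"y":-8.8,"z":-17.8,"ax":0.259,"ay":-0.014,"az":0.007} dist 20 ang 14.9
{"x":-0.6,"y":-13.2,"z":-26.8,"ax":0.389,"ay":-0.022,"az":0.011} dist 30 ang 22.3
{"x":-0.6,"y":2.0,"z":-29.9,"ax":0.520,"ay":-0.021,"az":0.012} dist 30 ang 29.8
{"x":-0.5,"y":17.3,"z":-33.0,"ax":0.650,"ay":-0.020,"az":0.013} dist 37 ang 37.3
{"x":-0.4,"y":32.6,"z":-36.1,"ax":0.781,"ay":-0.020,"az":0.015} dist 49 ang 44.8
{"x":-0.3,"y":47.8,"z":-39.2,"ax":0.912,"ay":-0.019,"az":0.016} dist 62 ang 52.3
```

View pics/h1.png

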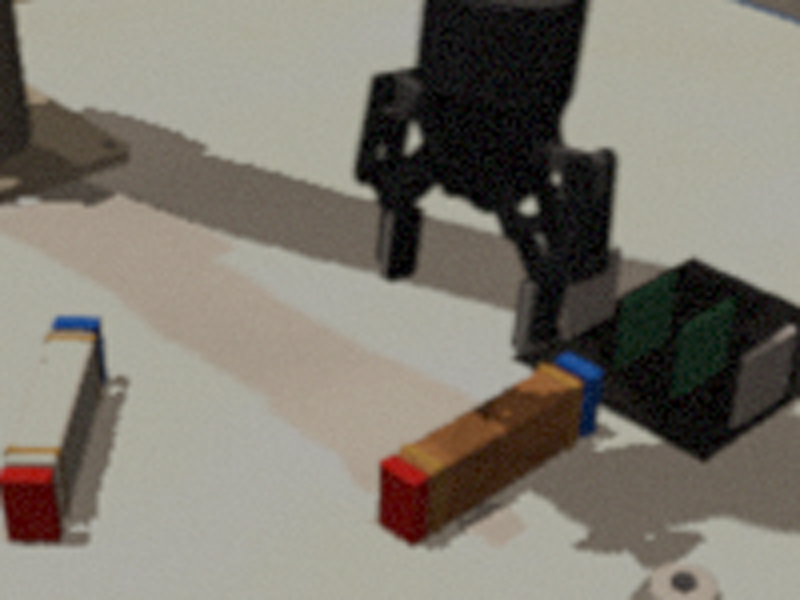

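```bash
python3 -m jog '[{"x":0,"y":-4,"z":-9,"ax":0.13,"ay":-0.007,"az":0.004,"grip":85},{"x":-0.5,"y":-9,"z":-18,"ax":0.26,"ay":-0.014,"az":0.007,"grip":85},{"x":-0.5,"y":-13,"z":-27,"ax":0.39,"ay":-0.021,"az":0.011,"grip":85},{"x":-0.5,"y":2,"z":-30,"ax":0.52,"ay":-0.021,"az":0.012,"grip":85},{"x":-0.5,"y":17,"z":-33,"ax":0.65,"ay":-0.02,"az":0.013,"grip":85}]'; python3 -m jog '[{"x":0,"y":0,"z":0,"ax":0.1,"ay":0,"az":0,"grip":85},{"x":0,"y":0,"z":0,"ax":0.2,"ay":0,"az":0,"grip":85},{"x":0,"y":0,"z":0,"ax":0.26,"ay":0,"az":0,"grip":85},{"x":0,"y":0,"z":0,"ax":0.26,"ay":0,"az":0,"grip":85},{"x":0,"y":0,"z":0,"ax":0.26,"ay":0,"az":0,"grip":85}]'; python3 - <<'E'
from h import *
p,R,s=pose();print(p,s["tool_rot"])
d=shot("wrist","pics/h2.png");np.save("P5.npy",cam(d))
E
```

```text
clock: 14.45
eef_pos: [570.5, -34.2, 107.8]
tool_rot: [-1.048, 0.003, 0.074]
force: [0.4, 0.4, -0.5]
width: 85.0
clock: 14.95
eef_pos: [569.3, -32.4, 106.5]
tool_rot: [-0.792, 0.007, 0.076]
force: [-0.1, 0.8, 0.7]
width: 85.3
[569.26919762 -32.38572848 106.54709495] [-0.79192261  0.00705482  0.07575473]
```

View pics/h2.png

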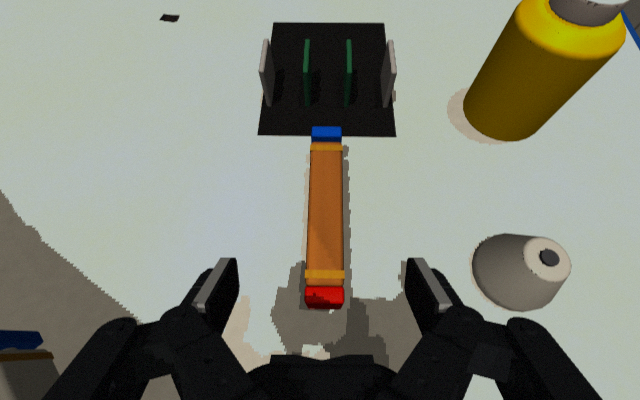

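```bash
python3 - <<'E'
from h import *
d=shot("wrist","pics/h3.png",(290,115,360,315),3);np.save("P5.npy",cam(d))
p,R,s=pose();print(p,s["tool_rot"])
E
```

```text
[569.69007434 -31.30979026 107.72637464] [-0.79243632  0.00510133  0.07790547]
```

View pics/h3.png

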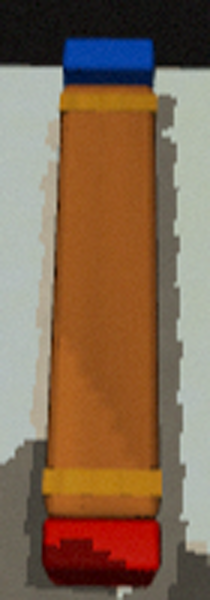

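```bash
python3 - <<'E'
from h import *
P5=np.load("P5.npy"); v=lambda L:np.array(L)/3+[290,115]
X=np.array([onz(P5,u,44) for u in v([[65,39],[154,39],[160,570],[43,570],[61,92],[157,92],[43,468],[160,468],[109,518]])]);print(X.round(1))
shot("scene","pics/h4.png",(300,150,385,225),8)
E
```

```text
[[548.7 110.9]
 [575.9 112.9]
 [584.7 -40.5]
 [557.7 -42.5]
 [549.4  91.2]
 [577.7  93.3]
 [555.3 -19.2]
 [583.6 -17.1]
 [572.1 -29.8]]
```

View pics/h4.png

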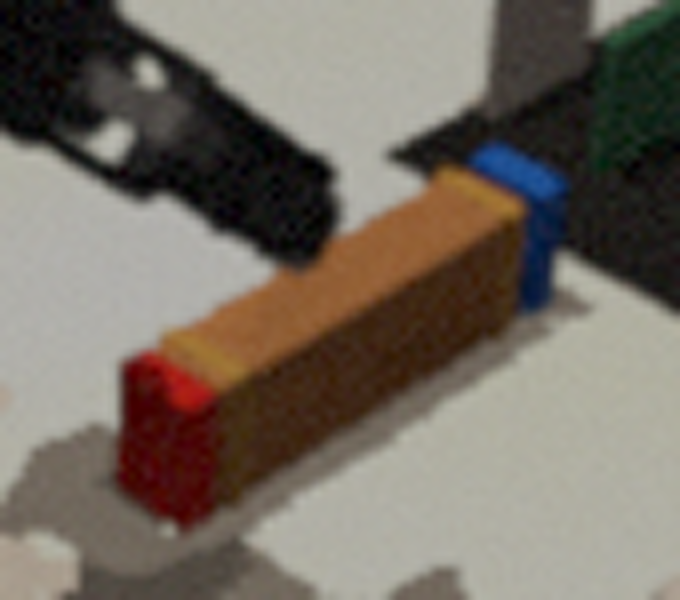

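```bash
python3 - <<'E'
from h import *
Q=toolR(93.2,45);
rows([((571.6,-52,74.5),Q),((569.7,-18,40.5),Q),((568.9,-0.9,23.3),Q)])
E
```

```text
{"x":0.3,"y":9.2,"z":-38.4,"ax":0.007,"ay":0.012,"az":-0.019} dist 39 ang 1.4
{"x":1.3,"y":57.3,"z":-38.0,"ax":0.007,"ay":0.012,"az":-0.019} dist 69 ang 1.4
{"x":1.9,"y":81.5,"z":-37.9,"ax":0.007,"ay":0.012,"az":-0.019} dist 90 ang 1.4
```

```bash
python3 -m jog '[{"x":0,"y":2,"z":-15,"ax":0.007,"ay":0.012,"az":-0.01,"grip":85},{"x":0.5,"y":9,"z":-38,"ax":0.007,"ay":0.012,"az":-0.019,"grip":85},{"x":1,"y":35,"z":-38,"ax":0.007,"ay":0.012,"az":-0.019,"grip":85},{"x":1.5,"y":60,"z":-38,"ax":0.007,"ay":0.012,"az":-0.019,"grip":85},{"x":2,"y":72,"z":-38,"ax":0.007,"ay":0.012,"az":-0.019,"grip":85}]'; python3 -m jog '[{"x":0,"y":5,"z":0,"ax":0,"ay":0,"az":0,"grip":85},{"x":0,"y":9.5,"z":0,"ax":0,"ay":0,"az":0,"grip":85},{"x":0,"y":9.5,"z":0,"ax":0,"ay":0,"az":0,"grip":85},{"x":0,"y":9.5,"z":0,"ax":0,"ay":0,"az":0,"grip":85}]'; python3 - <<'E'
from h import *
d=shot("wrist","pics/i1.png")
Q=toolR(93.2,45); print(pose()[0],pose()[2]["tool_rot"])
rows([((568.9,-0.9,23.3),Q)])
E
```

```text
clock: 15.6
eef_pos: [568.1, -7.6, 27.6]
tool_rot: [-0.783, 0.003, 0.055]
force: [0.5, 0.4, 0.8]
width: 85.0
clock: 16.0
eef_pos: [569.7, -3.2, 22.8]
tool_rot: [-0.785, -0.0, 0.053]
force: [-0.4, -0.0, 0.2]
width: 84.7
[569.67738755  -3.14729853  22.85257087] [-7.85380767e-01 -4.90387522e-04  5.27113440e-02]
{"x":-0.7,"y":1.3,"z":1.9,"ax":-0.000,"ay":-0.002,"az":0.003} dist 2 ang 0.2
```

View pics/i1.png

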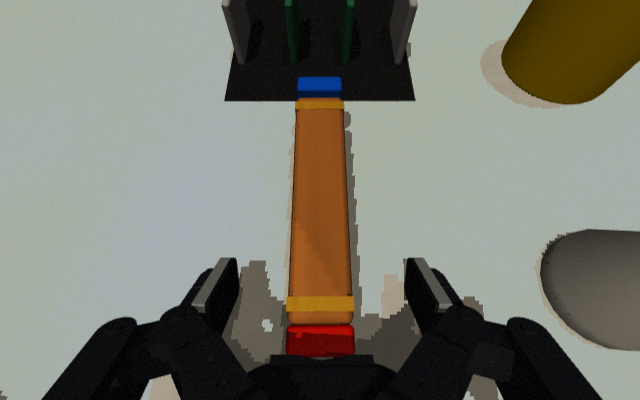

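```bash
python3 -m jog '[{"x":0,"y":0,"z":0,"ax":0,"ay":0,"az":0,"grip":40},{"x":0,"y":0,"z":0,"ax":0,"ay":0,"az":0,"grip":10},{"x":0,"y":0,"z":0,"ax":0,"ay":0,"az":0,"grip":10},{"x":0,"y":0,"z":0,"ax":0,"ay":0,"az":0,"grip":10},{"x":0,"y":0,"z":0,"ax":0,"ay":0,"az":0,"grip":10}]'; python3 - <<'E'
from h import *
p,R,s=pose();print(p,s["tool_rot"],s["force"],s["width"])
setgrasp(*bar(0,(562.3,113.3),93.2,80,0,-1))
n=12
def path(k):
    f=k/n; return tool_of(*bar(90*f,(562.3,113.3-2*f),93.2-.2*f,80,4*min(1,2*f),-1))
ks=[0,.6,1.3,2,2.7,3.4]
for i in range(4):
    a=ks[1:] if i==0 else [ks[-1]+3.0*i-2.4+.6*j for j in range(5)]
    a=[min(12,x) for x in a]; b=0 if i==0 else a0
    print(np.round(a,2)); rows([path(k) for k in a],*path(b)); a0=a[-1]
E
```

```text
clock: 16.55
eef_pos: [569.1, -2.4, 22.7]
tool_rot: [-0.784, 0.0, 0.054]
force: [-0.2, -1.9, 1.9]
width: 27.5
[569.11324912  -2.3537051   22.65104751] [-7.84231519e-01  4.48134198e-04  5.37216934e-02] [-0.17739048 -1.92815185  1.89245609] 27.47552136413881
[0.6 1.3 2.  2.7 3.4]
{"x":-0.0,"y":-5.2,"z":8.1,"ax":-0.079,"ay":0.000,"az":-0.000} dist 10 ang 4.5
{"x":-0.1,"y":-10.5,"z":18.0,"ax":-0.170,"ay":0.000,"az":-0.001} dist 21 ang 9.8
{"x":-0.1,"y":-14.9,"z":28.3,"ax":-0.262,"ay":0.000,"az":-0.001} dist 32 ang 15.0
{"x":-0.2,"y":-18.3,"z":38.9,"ax":-0.353,"ay":0.000,"az":-0.001} dist 43 ang 20.3
{"x":-0.2,"y":-20.8,"z":49.8,"ax":-0.445,"ay":0.000,"az":-0.001} dist 54 ang 25.5
[4.  4.6 5.2 5.8 6.4]
{"x":-0.0,"y":-5.3,"z":7.9,"ax":-0.079,"ay":0.000,"az":-0.000} dist 10 ang 4.5
{"x":-0.1,"y":-9.9,"z":16.2,"ax":-0.157,"ay":0.000,"az":-0.000} dist 19 ang 9.0
{"x":-0.1,"y":-13.9,"z":24.8,"ax":-0.236,"ay":0.000,"az":-0.001} dist 28 ang 13.5
{"x":-0.1,"y":-17.2,"z":33.7,"ax":-0.314,"ay":0.000,"az":-0.001} dist 38 ang 18.0
{"x":-0.1,"y":-19.5,"z":42.6,"ax":-0.393,"ay":0.000,"az":-0.001} dist 
[... 168 characters left out ...]
-0.000} dist 18 ang 9.0
{"x":-0.1,"y":-12.6,"z":24.4,"ax":-0.236,"ay":0.000,"az":-0.000} dist 27 ang 13.5
{"x":-0.1,"y":-15.5,"z":33.1,"ax":-0.314,"ay":0.000,"az":-0.000} dist 37 ang 18.0
{"x":-0.1,"y":-17.7,"z":42.0,"ax":-0.393,"ay":0.000,"az":-0.000} dist 46 ang 22.5
[10.  10.6 11.2 11.8 12. ]
{"x":-0.0,"y":-4.8,"z":7.8,"ax":-0.079,"ay":0.000,"az":-0.000} dist 9 ang 4.5
{"x":-0.0,"y":-9.0,"z":16.0,"ax":-0.157,"ay":0.000,"az":-0.000} dist 18 ang 9.0
{"x":-0.0,"y":-12.5,"z":24.4,"ax":-0.236,"ay":0.000,"az":-0.000} dist 27 ang 13.5
{"x":-0.0,"y":-15.4,"z":33.1,"ax":-0.314,"ay":0.000,"az":-0.000} dist 37 ang 18.0
{"x":-0.1,"y":-16.2,"z":36.1,"ax":-0.340,"ay":0.000,"az":-0.000} dist 40 ang 19.5
```

```bash
python3 -m jog '[{"x":0,"y":-5.5,"z":8,"ax":-0.079,"ay":0,"az":0,"grip":10},{"x":0,"y":-11,"z":18,"ax":-0.17,"ay":0,"az":-0.001,"grip":10},{"x":0,"y":-15,"z":28,"ax":-0.262,"ay":0,"az":-0.001,"grip":10},{"x":0,"y":-18.5,"z":39,"ax":-0.353,"ay":0,"az":-0.001,"grip":10},{"x":0,"y":-21,"z":50,"ax":-0.445,"ay":0,"az":-0.001,"grip":10}]'; python3 -m jog '[{"x":0,"y":-5.3,"z":8,"ax":-0.079,"ay":0,"az":0,"grip":10},{"x":0,"y":-10,"z":16,"ax":-0.157,"ay":0,"az":0,"grip":10},{"x":0,"y":-14,"z":25,"ax":-0.236,"ay":0,"az":-0.001,"grip":10},{"x":0,"y":-17,"z":33.5,"ax":-0.314,"ay":0,"az":-0.001,"grip":10},{"x":0,"y":-19.5,"z":42.5,"ax":-0.393,"ay":0,"az":-0.001,"grip":10}]';  python3 - <<'E'
from h import *
def path(k):
    f=k/12; return tool_of(*bar(90*f,(562.3,113.3-2*f),93.2-.2*f,80,4*min(1,2*f),-1))
for i in range(6): shot("scene","pics/j1.png",(260,60,460,210),4)
p,R,s=pose();print(p,s["tool_rot"],s["force"],s["width"],path(6.4)[0])
rows([path(k) for k in (7,7.6,8.2,8.8,9.4)])
E
```

```text
clock: 17.05
eef_pos: [567.9, 17.6, 72.9]
tool_rot: [-1.233, -0.001, 0.052]
force: [0.2, 0.6, -4.8]
width: 27.7
clock: 17.55
eef_pos: [565.6, 52.1, 105.4]
tool_rot: [-1.625, -0.001, 0.053]
force: [-0.6, 0.6, -4.6]
width: 27.4
[565.64274105  50.3243816  104.73426755] [-1.62250807e+00  2.84419875e-04  5.14498636e-02] [ 0.67074731  0.63492449 -3.77942479] 27.143199300254288 [565.92105398  51.65221811 105.25258647]
{"x":0.3,"y":-5.4,"z":9.1,"ax":-0.078,"ay":-0.001,"az":-0.002} dist 11 ang 4.5
{"x":0.3,"y":-9.7,"z":17.2,"ax":-0.157,"ay":-0.000,"az":-0.002} dist 20 ang 9.0
{"x":0.2,"y":-13.2,"z":25.7,"ax":-0.235,"ay":-0.000,"az":-0.002} dist 29 ang 13.5
{"x":0.2,"y":-16.1,"z":34.4,"ax":-0.314,"ay":-0.000,"az":-0.002} dist 38 ang 18.0
{"x":0.2,"y":-18.3,"z":43.3,"ax":-0.392,"ay":0.000,"az":-0.002} dist 47 ang 22.5
```

View pics/j1.png

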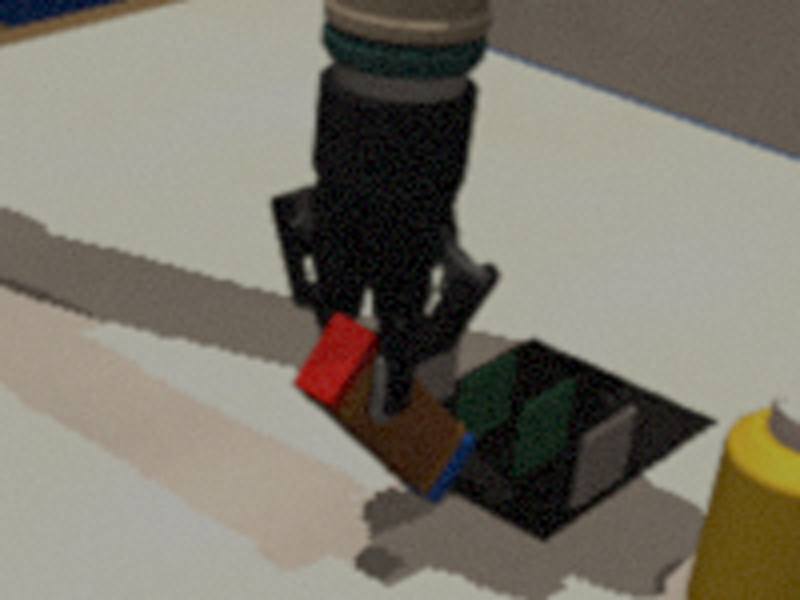

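```bash
python3 -m jog '[{"x":0,"y":-5.3,"z":9,"ax":-0.079,"ay":0,"az":0,"grip":10},{"x":0,"y":-9.7,"z":17,"ax":-0.157,"ay":0,"az":0,"grip":10},{"x":0,"y":-13,"z":25.5,"ax":-0.236,"ay":0,"az":-0.001,"grip":10},{"x":0,"y":-16,"z":34,"ax":-0.314,"ay":0,"az":-0.001,"grip":10},{"x":0,"y":-18.3,"z":43,"ax":-0.393,"ay":0,"az":-0.001,"grip":10}]'; python3 -m jog '[{"x":0,"y":-5,"z":8,"ax":-0.079,"ay":0,"az":0,"grip":10},{"x":0,"y":-9,"z":16,"ax":-0.157,"ay":0,"az":0,"grip":10},{"x":0,"y":-12.5,"z":24.5,"ax":-0.236,"ay":0,"az":0,"grip":10},{"x":0,"y":-15.4,"z":33,"ax":-0.314,"ay":0,"az":0,"grip":10},{"x":0,"y":-16,"z":36,"ax":-0.34,"ay":0,"az":0,"grip":10}]';  python3 - <<'E'
from h import *
def path(k):
    f=k/12; return tool_of(*bar(90*f,(562.3,113.3-2*f),93.2-.2*f,80,4*min(1,2*f),-1))
for i in range(6): shot("scene","pics/j2.png",(260,60,460,210),4)
p,R,s=pose();print(p,s["tool_rot"],s["force"],s["width"],path(12)[0])
rows([path(12)]); print(bar_now()[0],bar_now()[1].as_matrix()[:,0])
E
```

```text
clock: 18.35
eef_pos: [564.1, 93.9, 121.3]
tool_rot: [-2.017, -0.003, 0.049]
force: [-0.3, -0.6, -4.2]
width: 27.4
clock: 18.85
eef_pos: [561.5, 136.9, 117.2]
tool_rot: [-2.354, 0.0, 0.055]
force: [-1.1, 0.3, -5.6]
width: 27.1
[562.23155688 132.40640035 121.33084673] [-2.35466098 -0.00316349  0.04937123] [-0.94376205 -0.28785204 -3.38397299] 27.534549214939247 [561.46072247 133.93814792 119.85369952]
{"x":-0.7,"y":-0.1,"z":2.2,"ax":-0.000,"ay":-0.003,"az":-0.001} dist 2 ang 0.2
[561.95415069 131.753831    85.47657215] [-1.01532549e-03 -4.16523249e-04  9.99999398e-01]
```

View pics/j2.png

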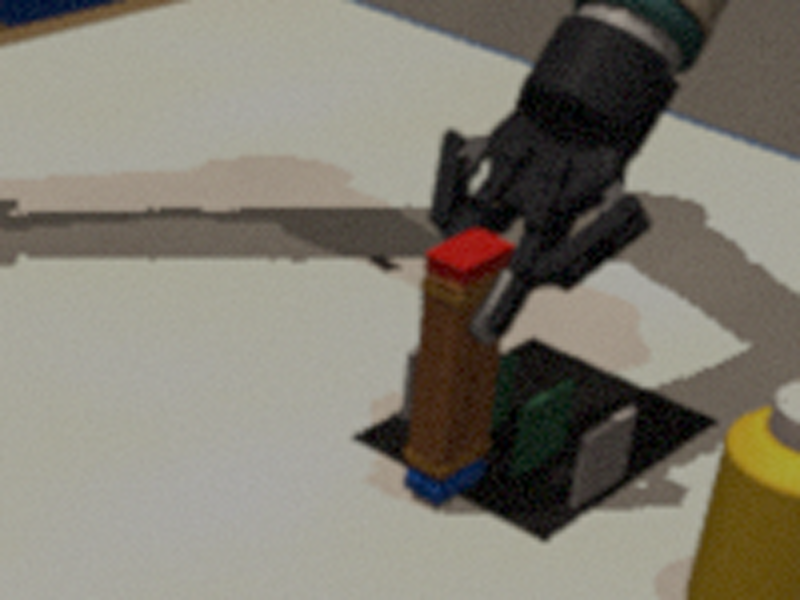

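```bash
python3 -m jog '[{"x":0,"y":1.5,"z":1.5,"ax":0,"ay":0,"az":0,"grip":10},{"x":0,"y":3,"z":3,"ax":0,"ay":0,"az":0,"grip":10},{"x":0,"y":4.5,"z":4.5,"ax":0,"ay":0,"az":0,"grip":10},{"x":0,"y":6,"z":6,"ax":0,"ay":0,"az":0,"grip":10},{"x":0,"y":6,"z":6,"ax":0,"ay":0,"az":0,"grip":10}]'; python3 -m jog '[{"x":0,"y":1,"z":1,"ax":0,"ay":0,"az":0,"grip":10},{"x":0,"y":2,"z":2,"ax":0,"ay":0,"az":0,"grip":10},{"x":0,"y":2,"z":2,"ax":0,"ay":0,"az":0,"grip":10}]';  python3 - <<'E'
from h import *
print(bar_now()[0],bar_now()[1].as_matrix()[:,0])
E
```

```text
clock: 19.65
eef_pos: [562.1, 134.5, 112.6]
tool_rot: [-2.356, -0.003, 0.053]
force: [-0.9, 1.0, 3.9]
width: 27.5
clock: 19.95
eef_pos: [562.2, 134.5, 111.1]
tool_rot: [-2.358, -0.003, 0.053]
force: [-2.2, 4.4, 12.9]
width: 27.0
[561.92525425 133.69575298  75.29755612] [-0.00102162  0.00260769  0.99999608]
```

```bash
python3 -m jog '[{"x":0,"y":1,"z":1,"ax":0,"ay":0,"az":0,"grip":10},{"x":0,"y":2,"z":2,"ax":0,"ay":0,"az":0,"grip":10},{"x":0,"y":3,"z":3,"ax":0,"ay":0,"az":0,"grip":10},{"x":0,"y":3,"z":3,"ax":0,"ay":0,"az":0,"grip":10},{"x":0,"y":3,"z":3,"ax":0,"ay":0,"az":0,"grip":10}]';  python3 - <<'E'
from h import *
print(bar_now()[0],bar_now()[1].as_matrix()[:,0])
shot("scene","pics/j3.png",(350,105,400,190),7)
E
```

```text
clock: 20.45
eef_pos: [562.4, 134.3, 111.0]
tool_rot: [-2.361, -0.004, 0.052]
force: [-7.7, 11.0, 34.2]
width: 27.4
[562.12606939 133.40803958  75.11764478] [-0.00199913  0.00580075  0.99998118]
```

View pics/j3.png

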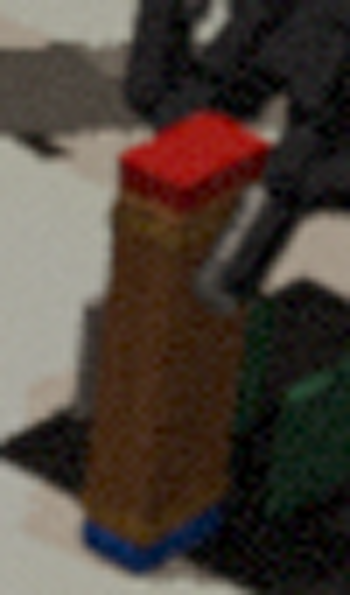

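```bash
python3 -m jog '[{"x":0,"y":-1.5,"z":-1.5,"ax":0,"ay":0,"az":0,"grip":10},{"x":0,"y":-3.3,"z":-3.3,"ax":0,"ay":0,"az":0,"grip":10},{"x":0,"y":-3.3,"z":-3.3,"ax":0,"ay":0,"az":0,"grip":10},{"x":0,"y":-3.3,"z":-3.3,"ax":0,"ay":0,"az":0,"grip":10}]'; python3 -m jog '[{"x":0,"y":0,"z":0,"ax":0,"ay":0,"az":0,"grip":85},{"x":0,"y":0,"z":0,"ax":0,"ay":0,"az":0,"grip":85},{"x":0,"y":0,"z":0,"ax":0,"ay":0,"az":0,"grip":85},{"x":0,"y":0,"z":0,"ax":0,"ay":0,"az":0,"grip":85}]'
```

```text
clock: 20.9
eef_pos: [562.1, 134.4, 111.2]
tool_rot: [-2.357, -0.003, 0.053]
force: [-3.3, 4.7, 12.4]
width: 27.6
clock: 21.3
eef_pos: [561.7, 134.6, 109.0]
tool_rot: [-2.355, -0.002, 0.053]
force: [-0.3, -0.4, 0.1]
width: 83.4
```

```bash
python3 -m jog '[{"x":0,"y":-6,"z":-6,"ax":0.05,"ay":0,"az":0,"grip":85},{"x":0,"y":-10,"z":-10,"ax":0.16,"ay":0,"az":0,"grip":85},{"x":0,"y":-11,"z":-12,"ax":0.28,"ay":0,"az":0,"grip":85},{"x":0,"y":-12,"z":-14,"ax":0.4,"ay":0,"az":0,"grip":85},{"x":0,"y":-12,"z":-15,"ax":0.52,"ay":0,"az":0,"grip":85}]'; python3 -m jog '[{"x":0,"y":0,"z":0,"ax":0.1,"ay":0,"az":0,"grip":85},{"x":0,"y":0,"z":0,"ax":0.2,"ay":0,"az":0,"grip":85},{"x":0,"y":0,"z":0,"ax":0.27,"ay":0,"az":0,"grip":85}]';  python3 - <<'E'
from h import *
for i in range(4): shot("scene","pics/k1.png",(260,60,460,210),4)
p,R,s=pose();print(p,s["tool_rot"],s["force"],s["width"],s["qpos"])
T0=p-8*R.apply([0,1,0]);G=np.array([562,126,113+8.]);out=[]
for k in range(1,9):
    f=k/8; Q=toolR(93,45*f); g=T0+(G+np.array([0,0,(1-f)*18])-T0)*f; out.append((g+8*Q.apply([0,1,0]),Q))
print(T0);rows(out)
E
```

```text
clock: 21.8
eef_pos: [562.4, 133.0, 129.3]
tool_rot: [-1.831, -0.004, 0.054]
force: [0.1, -0.9, -0.4]
width: 85.3
clock: 22.1
eef_pos: [562.4, 130.8, 129.3]
tool_rot: [-1.563, -0.004, 0.051]
force: [0.2, 0.4, -0.7]
width: 85.2
[561.97135726 132.18670147 128.42205932] [-1.56627597 -0.00196528  0.05195646] [-0.16820058  1.05460398 -0.28563824] 84.65615362462526 [-0.34300246  0.67435503  0.10268366  1.83315649 -0.11459356  0.63692452
 -0.11864639]
[561.95753446 132.14977103 136.42196213]
{"x":-0.1,"y":-0.1,"z":-0.0,"ax":0.094,"ay":-0.000,"az":0.002} dist 0 ang 5.4
{"x":-0.1,"y":0.3,"z":-0.0,"ax":0.192,"ay":-0.000,"az":0.002} dist 0 ang 11.0
{"x":-0.1,"y":1.2,"z":-0.0,"ax":0.290,"ay":-0.000,"az":0.002} dist 1 ang 16.6
{"x":-0.2,"y":2.6,"z":-0.1,"ax":0.388,"ay":-0.000,"az":0.002} dist 3 ang 22.2
{"x":-0.2,"y":4.5,"z":-0.1,"ax":0.486,"ay":0.000,"az":0.002} dist 4 ang 27.9
{"x":-0.2,"y":6.8,"z":-0.2,"ax":0.585,"ay":0.000,"az":0.002} dist 7 ang 33.5
{"x":-0.3,"y":9.7,"z":-0.4,"ax":0.683,"ay":0.000,"az":0.002} dist 10 ang 39.1
{"x":-0.3,"y":13.1,"z":-0.6,"ax":0.781,"ay":0.000,"az":0.002} dist 13 ang 44.7
```

View pics/k1.png

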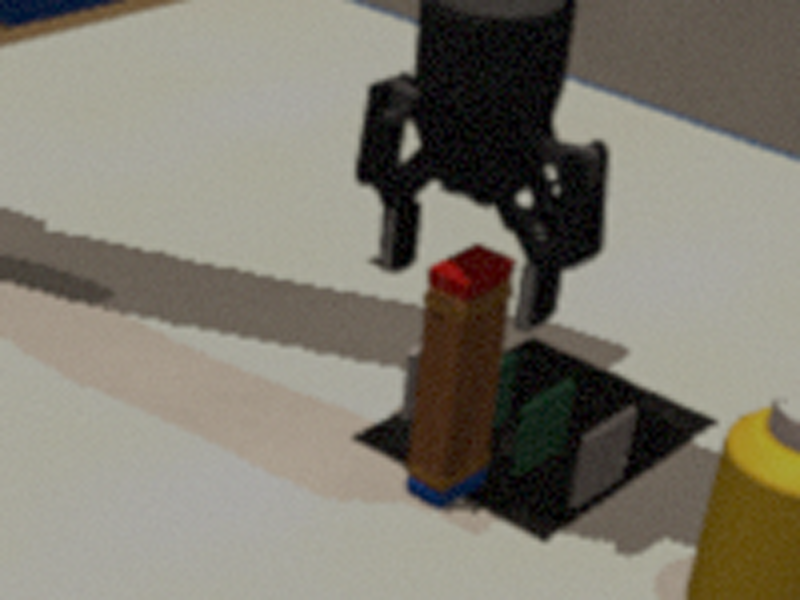

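```bash
python3 -m jog '[{"x":0,"y":0,"z":0,"ax":0.1,"ay":0,"az":0.002,"grip":85},{"x":0,"y":0.5,"z":0,"ax":0.2,"ay":0,"az":0.002,"grip":85},{"x":0,"y":1,"z":0,"ax":0.3,"ay":0,"az":0.002,"grip":85},{"x":0,"y":2.5,"z":0,"ax":0.4,"ay":0,"az":0.002,"grip":85},{"x":0,"y":4.5,"z":0,"ax":0.5,"ay":0,"az":0.002,"grip":85}]'; python3 -m jog '[{"x":0,"y":2,"z":-1,"ax":0.1,"ay":0,"az":0,"grip":85},{"x":0,"y":3.5,"z":-2,"ax":0.19,"ay":0,"az":0,"grip":85},{"x":0,"y":5,"z":-3,"ax":0.28,"ay":0,"az":0,"grip":85},{"x":0,"y":5,"z":-3,"ax":0.28,"ay":0,"az":0,"grip":85}]';  python3 - <<'E'
from h import *
for i in range(3): shot("scene","pics/k2.png",(260,60,460,210),4)
d=shot("wrist","pics/k2w.png",(240,100,400,330),2.6); np.save("P6.npy",cam(d)); 
shot("wrist","pics/k2full.png")
p,R,s=pose();print(p,s["tool_rot"],s["force"],s["width"],s["qpos"])
E
```

```text
clock: 22.8
eef_pos: [562.0, 134.7, 124.1]
tool_rot: [-1.062, -0.001, 0.057]
force: [0.5, -1.0, -1.0]
width: 85.1
clock: 23.2
eef_pos: [561.5, 130.5, 114.4]
tool_rot: [-0.785, 0.005, 0.05]
force: [-0.9, -0.9, -0.8]
width: 85.1
[561.73806914 134.82507906 119.18075016] [-0.78656092 -0.00166494  0.05778677] [-0.34099013  0.39714891 -0.99857726] 84.86280199233494 [ 0.48419712  0.923185   -0.5763228   1.83683392 -0.54373887  0.66593951
  0.6044205 ]
```

View pics/k2w.png

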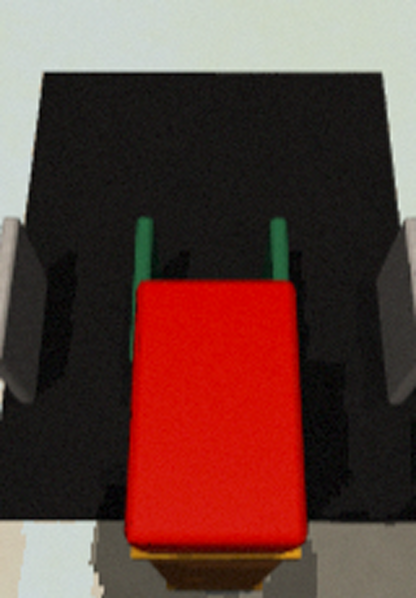

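View pics/k2full.png

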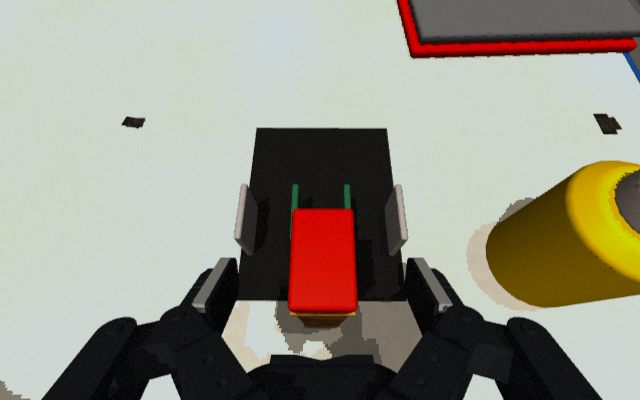

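```bash
python3 - <<'E'
from h import *
P=np.load("P6.npy");v=lambda L:np.array(L)/2.6+[240,100]
B=np.array([onz(P,u,150) for u in v([[139,282],[293,282],[307,540],[127,540]])]);print("red top",B.round(1),B.mean(0))
Y=np.array([onz(P,u,0) for u in v([[44,73],[381,73]])]);print("mat far",Y.round(1))
Z=np.array([onz(P,u,50) for u in v([[146,218],[279,218]])]);print("plates far top",Z.round(1))
E
```

```text
red top [[547.3 155.1]
 [573.9 156.6]
 [576.4 114.5]
 [549.6 113. ]] [561.8097872  134.80532375]
mat far [[476.  319.8]
 [625.5 328.5]]
plates far top [[534.5 222.1]
 [578.2 224.6]]
```

```bash
python3 -m jog '[{"x":0,"y":1.5,"z":1.5,"ax":0,"ay":0,"az":0,"grip":85},{"x":0,"y":3,"z":3,"ax":0,"ay":0,"az":-0.002,"grip":85},{"x":0,"y":4,"z":4,"ax":0,"ay":0,"az":-0.002,"grip":85},{"x":0,"y":4,"z":4,"ax":0,"ay":0,"az":-0.002,"grip":85},{"x":0,"y":4,"z":4,"ax":0,"ay":0,"az":-0.002,"grip":85}]'; python3 -m jog '[{"x":0,"y":0,"z":0,"ax":0,"ay":0,"az":0,"grip":40},{"x":0,"y":0,"z":0,"ax":0,"ay":0,"az":0,"grip":10},{"x":0,"y":0,"z":0,"ax":0,"ay":0,"az":0,"grip":10},{"x":0,"y":0,"z":0,"ax":0,"ay":0,"az":0,"grip":10},{"x":0,"y":0,"z":0,"ax":0,"ay":0,"az":0,"grip":10}]';  python3 - <<'E'
from h import *
p,R,s=pose();print(p,s["tool_rot"],s["force"],s["width"],s["qpos"])
u=np.array([np.cos(np.radians(93.1)),np.sin(np.radians(93.1))])
pv=np.array([561.8,134.8])+22*u; print(pv)
setgrasp(*lay(0,pv,93.1,75,0,-1)); print(pickle.load(open("g.pkl","rb"))[0])
pe=np.array([556+74.5*.0524,155.5])
def path(k):
    f=k/12; q=pv+(pe-pv)*f; return tool_of(*lay(90*f,q,93.1,75,4*min(1,3*f)-1*f,-1))
a=0
for i in range(5):
    b=[min(12,a+.5*j) for j in range(1,6)]; print(b);rows([path(k) for k in b],*path(a)); a=b[-1]
E
```

```text
clock: 23.95
eef_pos: [561.7, 138.1, 118.3]
tool_rot: [-0.786, -0.002, 0.052]
force: [-0.4, -0.3, 0.0]
width: 85.4
clock: 24.45
eef_pos: [561.7, 138.0, 118.3]
tool_rot: [-0.785, -0.002, 0.052]
force: [0.8, -0.2, 0.2]
width: 27.2
[561.72139294 137.96593298 118.25408642] [-0.78530231 -0.00178425  0.05202567] [ 0.81692992 -0.24503828  0.21760605] 27.176625161082118 [ 0.48296234  0.92509668 -0.58074722  1.84220121 -0.54990647  0.65419545
  0.60413765]
[560.61026611 156.76780675]
[-43.25408642  -0.09271787   3.16555115]
[0.5, 1.0, 1.5, 2.0, 2.5]
{"x":-0.0,"y":4.4,"z":6.5,"ax":-0.065,"ay":-0.000,"az":-0.000} dist 8 ang 3.7
{"x":-0.1,"y":9.3,"z":12.6,"ax":-0.131,"ay":-0.000,"az":-0.000} dist 16 ang 7.5
{"x":-0.1,"y":14.5,"z":18.4,"ax":-0.196,"ay":-0.001,"az":-0.000} dist 23 ang 11.3
{"x":-0.2,"y":20.1,"z":23.8,"ax":-0.262,"ay":-0.001,"az":-0.000} dist 31 ang 15.0
{"x":-0.2,"y":25.9,"z":28.9,"ax":-0.327,"ay":-0.001,"az":-0.000} dist 39 ang 18.8
[3.0, 3.5, 4.0, 4.5, 5.0]
{"x":-0.0,"y":4.4,"z":6.3,"ax":-0.065,"ay":-0.000,"az":-0.000} dist 8 ang 3.8
{"x":-0.1,"y":9.1,"z":12.4,"ax":-0.131,"ay":-
[... 875 characters left out ...]
0.000} dist 16 ang 7.5
{"x":-0.1,"y":15.7,"z":17.4,"ax":-0.196,"ay":-0.001,"az":-0.000} dist 23 ang 11.3
{"x":-0.2,"y":21.7,"z":22.5,"ax":-0.262,"ay":-0.001,"az":-0.000} dist 31 ang 15.0
{"x":-0.2,"y":28.0,"z":27.2,"ax":-0.327,"ay":-0.001,"az":-0.000} dist 39 ang 18.8
[10.5, 11.0, 11.5, 12, 12]
{"x":-0.0,"y":4.9,"z":6.2,"ax":-0.065,"ay":-0.000,"az":-0.000} dist 8 ang 3.7
{"x":-0.1,"y":10.1,"z":12.0,"ax":-0.131,"ay":-0.000,"az":-0.000} dist 16 ang 7.5
{"x":-0.1,"y":15.8,"z":17.5,"ax":-0.196,"ay":-0.001,"az":-0.000} dist 24 ang 11.2
{"x":-0.2,"y":21.7,"z":22.6,"ax":-0.262,"ay":-0.001,"az":-0.000} dist 31 ang 15.0
{"x":-0.2,"y":21.7,"z":22.6,"ax":-0.262,"ay":-0.001,"az":-0.000} dist 31 ang 15.0
```

```bash
python3 -m jog '[{"x":0,"y":0,"z":0,"ax":0,"ay":0,"az":0,"grip":45},{"x":0,"y":0,"z":0,"ax":0,"ay":0,"az":0,"grip":45},{"x":0,"y":-2.5,"z":-2,"ax":0,"ay":0,"az":0,"grip":45},{"x":0,"y":-5.5,"z":-4.5,"ax":0,"ay":0,"az":0,"grip":45},{"x":0,"y":-5.5,"z":-4.5,"ax":0,"ay":0,"az":0,"grip":45}]'; python3 -m jog '[{"x":0,"y":0,"z":0,"ax":0,"ay":0,"az":0,"grip":45},{"x":0,"y":0,"z":0,"ax":0,"ay":0,"az":0,"grip":10},{"x":0,"y":0,"z":0,"ax":0,"ay":0,"az":0,"grip":10},{"x":0,"y":0,"z":0,"ax":0,"ay":0,"az":0,"grip":10},{"x":0,"y":0,"z":0,"ax":0,"ay":0,"az":0,"grip":10}]';  python3 - <<'E'
from h import *
d=shot("wrist","pics/l1w.png",(240,100,400,330),2.6); np.save("P6.npy",cam(d)); 
p,R,s=pose();print(p,s["tool_rot"],s["force"],s["width"],s["qpos"])
E
```

```text
clock: 24.95
eef_pos: [562.4, 130.0, 118.7]
tool_rot: [-0.786, -0.002, 0.051]
force: [0.0, 0.3, 0.0]
width: 45.0
clock: 25.45
eef_pos: [562.0, 131.1, 119.1]
tool_rot: [-0.785, -0.002, 0.052]
force: [0.0, -1.4, 2.0]
width: 27.8
[562.02761247 131.12371571 119.06217861] [-0.78515816 -0.00183158  0.05234911] [ 1.02333207 -0.29355915  1.46243643] 27.598983802092512 [ 0.49175886  0.92390019 -0.57678139  1.83763742 -0.5444108   0.66639491
  0.60693058]
```

View pics/l1w.png

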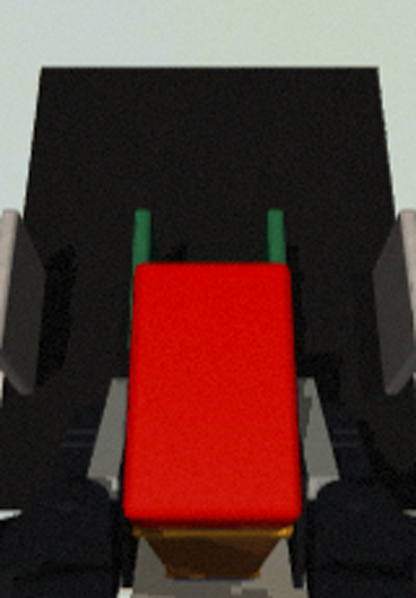

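```bash
python3 - <<'E'
from h import *
P=np.load("P6.npy");v=lambda L:np.array(L)/2.6+[240,100]
B=np.array([onz(P,u,150) for u in v([[136,265],[289,265],[302,516],[125,516]])]);print("red top",B.round(1),B.mean(0))
c0=B.mean(0)
u=np.array([np.cos(np.radians(93.1)),np.sin(np.radians(93.1))])
pv=c0+22*u; print(pv)
np.save("pv.npy",pv)
setgrasp(*lay(0,pv,93.1,75,0,-1)); print(pickle.load(open("g.pkl","rb"))[0])
pe=np.array([556+74.5*.0524,155.5])
def path(k):
    f=k/12; q=pv+(pe-pv)*f; return tool_of(*lay(90*f,q,93.1,75,4*min(1,3*f)-1*f,-1))
a=0
for i in range(5):
    b=[min(12,a+.5*j) for j in range(1,6)]; print(b);rows([path(k) for k in b],*path(a)); a=b[-1]
E
```

```text
red top [[546.9 155.1]
 [573.8 156.5]
 [576.1 114.4]
 [549.3 113. ]] [561.51708807 134.73396523]
[560.32735418 156.70177198]
[-44.06217861  -0.31453933  -3.63257509]
[0.5, 1.0, 1.5, 2.0, 2.5]
{"x":-0.0,"y":4.2,"z":6.8,"ax":-0.065,"ay":-0.000,"az":0.000} dist 8 ang 3.7
{"x":-0.1,"y":8.8,"z":13.4,"ax":-0.131,"ay":-0.000,"az":0.000} dist 16 ang 7.5
{"x":-0.1,"y":13.8,"z":19.6,"ax":-0.196,"ay":-0.000,"az":0.000} dist 24 ang 11.3
{"x":-0.1,"y":19.2,"z":25.4,"ax":-0.262,"ay":-0.001,"az":0.000} dist 32 ang 15.0
{"x":-0.2,"y":24.9,"z":30.8,"ax":-0.327,"ay":-0.001,"az":0.000} dist 40 ang 18.8
[3.0, 3.5, 4.0, 4.5, 5.0]
{"x":-0.0,"y":4.1,"z":6.7,"ax":-0.065,"ay":-0.000,"az":0.000} dist 8 ang 3.8
{"x":-0.1,"y":8.6,"z":13.1,"ax":-0.131,"ay":-0.000,"az":0.000} dist 16 ang 7.5
{"x":-0.1,"y":13.6,"z":19.2,"ax":-0.196,"ay":-0.000,"az":0.000} dist 23 ang 11.2
{"x":-0.1,"y":19.3,"z":24.6,"ax":-0.262,"ay":-0.001,"az":0.000} dist 31 ang 15.0
{"x":-0.2,"y":25.4,"z":29.7,"ax":-0.327,"ay":-0.001,"az":0.000} dist 39 ang 18.7
[5.5, 6.0, 6.5, 7.0, 7.5]
{"x":-0.0,"y":4.6,"z":6.5,"ax":-0.065,"ay":-0.000,"az":0.0
[... 492 characters left out ...]
000,"az":0.000} dist 16 ang 7.5
{"x":-0.1,"y":15.0,"z":18.6,"ax":-0.196,"ay":-0.000,"az":0.000} dist 24 ang 11.3
{"x":-0.1,"y":20.8,"z":24.1,"ax":-0.262,"ay":-0.001,"az":0.000} dist 32 ang 15.0
{"x":-0.2,"y":26.9,"z":29.2,"ax":-0.327,"ay":-0.001,"az":0.000} dist 40 ang 18.8
[10.5, 11.0, 11.5, 12, 12]
{"x":-0.0,"y":4.6,"z":6.5,"ax":-0.065,"ay":-0.000,"az":0.000} dist 8 ang 3.7
{"x":-0.1,"y":9.6,"z":12.7,"ax":-0.131,"ay":-0.000,"az":0.000} dist 16 ang 7.5
{"x":-0.1,"y":15.0,"z":18.6,"ax":-0.196,"ay":-0.000,"az":0.000} dist 24 ang 11.2
{"x":-0.1,"y":20.8,"z":24.1,"ax":-0.262,"ay":-0.001,"az":0.000} dist 32 ang 15.0
{"x":-0.1,"y":20.8,"z":24.1,"ax":-0.262,"ay":-0.001,"az":0.000} dist 32 ang 15.0
```

```bash
python3 -m jog '[{"x":0,"y":3.7,"z":6.3,"ax":-0.065,"ay":0,"az":0,"grip":10},{"x":0,"y":8.5,"z":13,"ax":-0.131,"ay":0,"az":0,"grip":10},{"x":0,"y":13.5,"z":19.5,"ax":-0.196,"ay":0,"az":0,"grip":10},{"x":0,"y":19,"z":25.5,"ax":-0.262,"ay":0,"az":0,"grip":10},{"x":0,"y":19,"z":25.5,"ax":-0.262,"ay":0,"az":0,"grip":10}]';  python3 - <<'E'
from h import *
for i in range(5): shot("scene","pics/m1.png",(300,60,460,200),5)
shot("side","pics/m1s.png",(230,60,390,200),5)
shot("wrist","pics/m1w.png",(200,80,440,340),2.3)
pv=np.load("pv.npy");pe=np.array([556+74.5*.0524,155.5])
def path(k):
    f=k/12; q=pv+(pe-pv)*f; return tool_of(*lay(90*f,q,93.1,75,4*min(1,3*f)-1*f,-1))
p,R,s=pose();print(p,s["tool_rot"],s["force"],path(2)[0],bar_now()[0])
rows([path(k) for k in (2.5,3,3.5,4,4.5)])
E
```

```text
clock: 26.0
eef_pos: [559.1, 167.1, 124.9]
tool_rot: [-1.046, -0.003, 0.06]
force: [0.2, 0.6, -3.6]
width: 27.2
[560.46473561 160.646676   122.58715787] [-1.04719867e+00 -3.08819359e-04  4.94532997e-02] [ 0.7799198  -0.66884253 -3.0677284 ] [560.24331833 162.56601716 123.4727652 ] [560.46785031 152.73096332  79.08874866]
{"x":-0.2,"y":4.3,"z":8.8,"ax":-0.065,"ay":-0.004,"az":-0.000} dist 10 ang 3.7
{"x":-0.2,"y":8.9,"z":15.3,"ax":-0.131,"ay":-0.004,"az":-0.000} dist 18 ang 7.5
{"x":-0.3,"y":13.8,"z":21.4,"ax":-0.196,"ay":-0.004,"az":-0.000} dist 25 ang 11.2
{"x":-0.4,"y":19.1,"z":27.1,"ax":-0.262,"ay":-0.005,"az":-0.000} dist 33 ang 15.0
{"x":-0.4,"y":25.2,"z":32.2,"ax":-0.327,"ay":-0.005,"az":-0.001} dist 41 ang 18.7
```

View pics/m1.png

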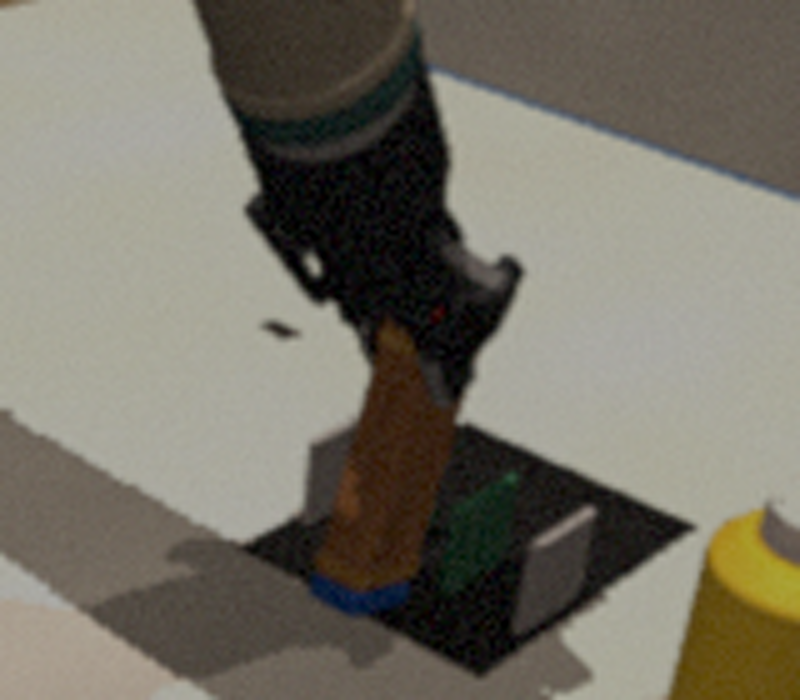

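View pics/m1s.png

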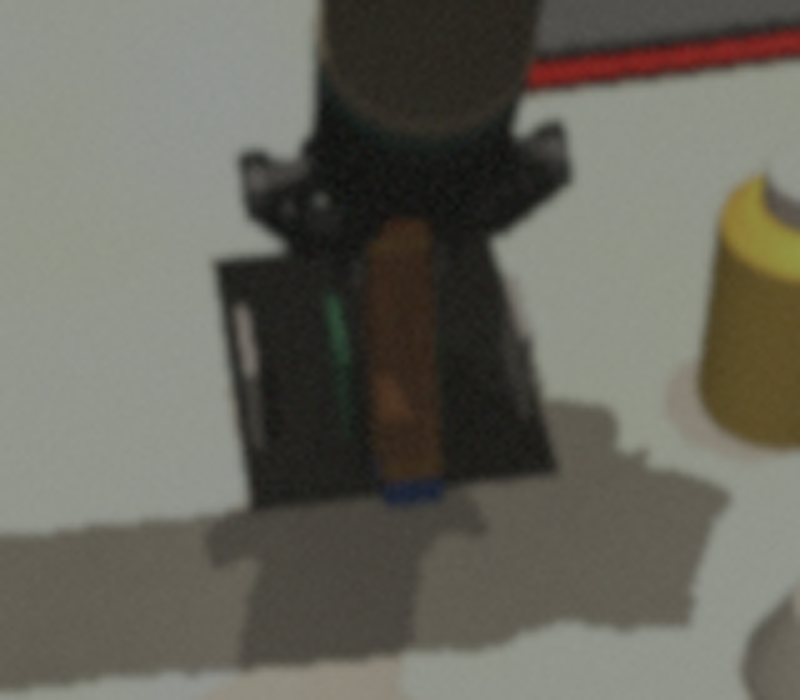

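View pics/m1w.png

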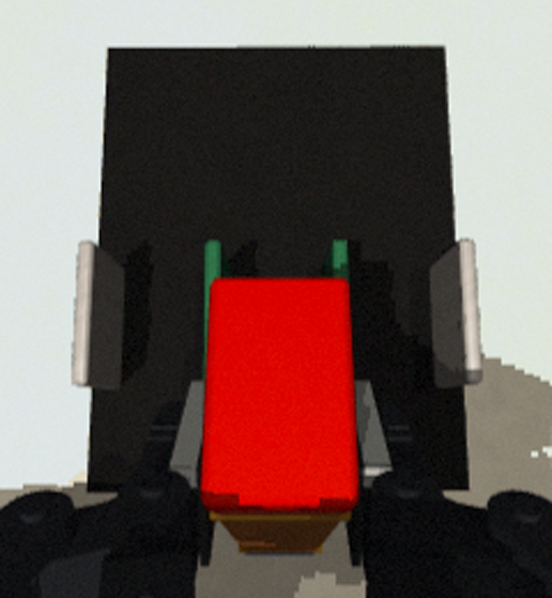

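```bash
python3 -m jog '[{"x":0,"y":4.3,"z":8.5,"ax":-0.065,"ay":-0.002,"az":0,"grip":10},{"x":-0.2,"y":9,"z":15,"ax":-0.131,"ay":-0.004,"az":0,"grip":10},{"x":-0.3,"y":14,"z":21.5,"ax":-0.196,"ay":-0.004,"az":0,"grip":10},{"x":-0.4,"y":19,"z":27,"ax":-0.262,"ay":-0.005,"az":0,"grip":10},{"x":-0.4,"y":25,"z":32,"ax":-0.327,"ay":-0.005,"az":0,"grip":10}]'; python3 -m jog '[{"x":0,"y":0,"z":0,"ax":0,"ay":0,"az":0,"grip":10},{"x":0,"y":0,"z":0,"ax":0,"ay":0,"az":0,"grip":10},{"x":0,"y":0,"z":0,"ax":0,"ay":0,"az":0,"grip":10}]'; python3 - <<'E'
from h import *
shot("scene","pics/m2.png",(300,60,460,200),5)
shot("side","pics/m2s.png",(230,60,390,200),5)
pv=np.load("pv.npy");pe=np.array([556+74.5*.0524,155.5])
def path(k):
    f=k/12; q=pv+(pe-pv)*f; return tool_of(*lay(90*f,q,93.1,75,4*min(1,3*f)-1*f,-1))
p,R,s=pose();print(p,s["tool_rot"],s["force"],path(4.5)[0],bar_now()[0])
rows([path(k) for k in (5,5.5,6,6.5,7)])
E
```

```text
clock: 26.85
eef_pos: [557.8, 202.2, 117.7]
tool_rot: [-1.376, -0.003, 0.055]
force: [0.1, 0.2, -3.8]
width: 27.3
clock: 27.15
eef_pos: [558.1, 200.2, 117.3]
tool_rot: [-1.374, -0.002, 0.054]
force: [-0.0, 0.4, -3.0]
width: 27.4
[558.34550331 200.08419918 117.50484778] [-1.3743325  -0.00274167  0.05305725] [ 0.38874255 -0.27972431 -3.71398747] [558.05799333 201.0372045  116.8622792 ] [559.18856613 178.63451019  78.85293698]
{"x":-0.3,"y":5.4,"z":7.3,"ax":-0.065,"ay":-0.001,"az":0.000} dist 9 ang 3.7
{"x":-0.3,"y":10.4,"z":13.5,"ax":-0.131,"ay":-0.001,"az":0.000} dist 17 ang 7.5
{"x":-0.4,"y":15.8,"z":19.3,"ax":-0.196,"ay":-0.001,"az":0.000} dist 25 ang 11.2
{"x":-0.4,"y":21.5,"z":24.8,"ax":-0.262,"ay":-0.001,"az":0.000} dist 33 ang 15.0
{"x":-0.4,"y":27.6,"z":29.9,"ax":-0.327,"ay":-0.001,"az":0.000} dist 41 ang 18.7
```

View pics/m2s.png

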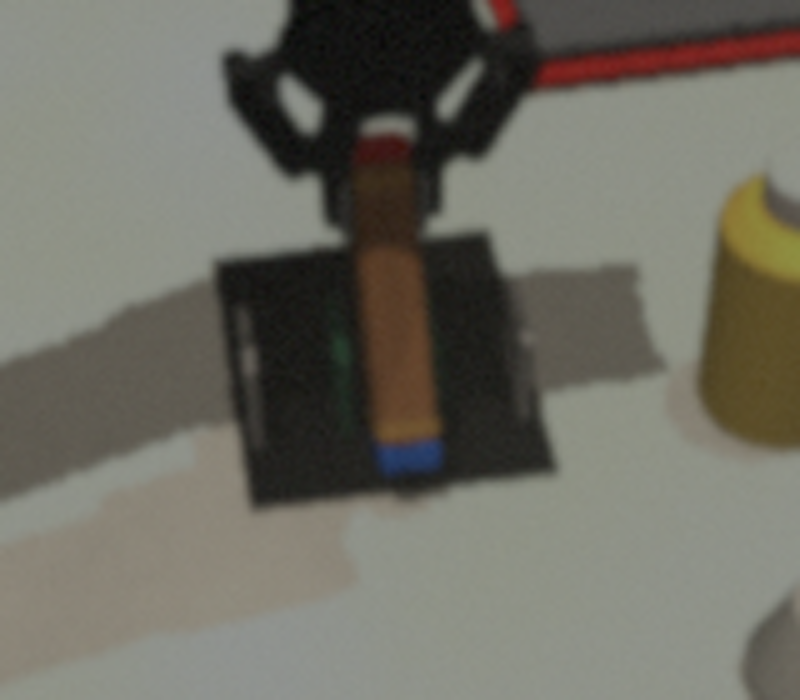

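```bash
python3 - <<'E'
from h import *
P2=np.load("P2.npy");P1=np.load("P1.npy")
c,B=bar_now();M=B.as_matrix();print(M.round(3))
u=np.radians(93.05);ux=np.array([np.cos(u),np.sin(u),0]);uy=np.array([-np.sin(u),np.cos(u),0]);o=np.array([556,230,0])
for n,P,off,s in (("side",P2,(230,60),5),("scene",P1,(300,60),5)):
    im=cv2.imread("pics/m2s.png" if n=="side" else "pics/m2.png")
    def ln(a,b,col):
        q=((proj(P,np.array([a,b]))-off)*s).astype(int); cv2.line(im,tuple(q[0].tolist()),tuple(q[1].tolist()),col,1)
    for x0,x1 in((-1,1),):
        cs=[c+75*i*M[:,0]+14*j*M[:,1]+22*k*M[:,2] for i in(-1,1) for j in(-1,1) for k in(-1,1)]
        for a in range(8):
            for b in range(a):
                if bin(a^b).count("1")==1: ln(cs[a],cs[b],(255,255,0))
    for y in(-25,-19,19,25):
        ln(o-55*ux+y*uy+[0,0,50],o-5*ux+y*uy+[0,0,50],(0,255,255))
    cv2.imwrite(f"pics/ov_{n}.png",im)
E
```

```text
[[ 0.03  -0.999 -0.044]
 [-0.555 -0.053  0.83 ]
 [-0.831 -0.    -0.556]]
```

View pics/ov_side.png

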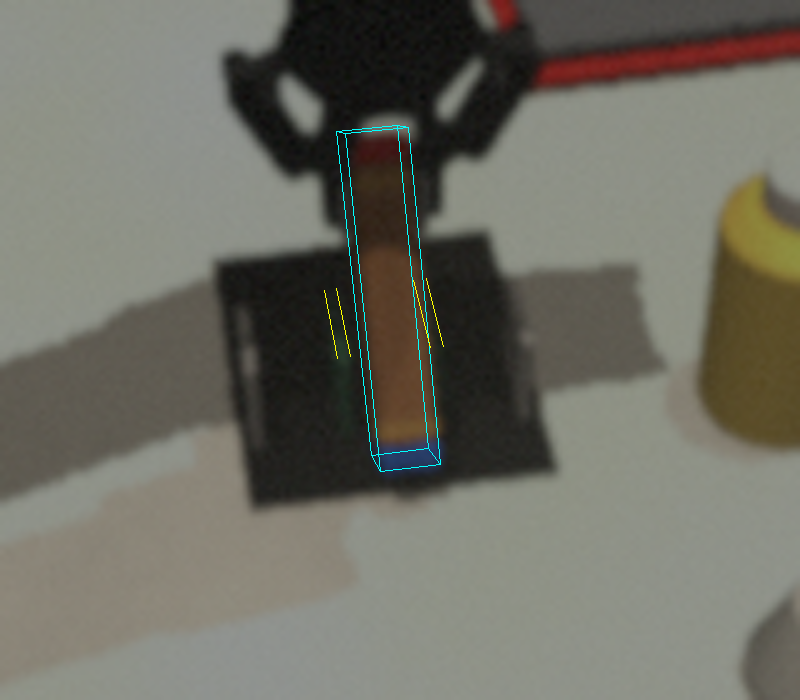

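View pics/ov_scene.png

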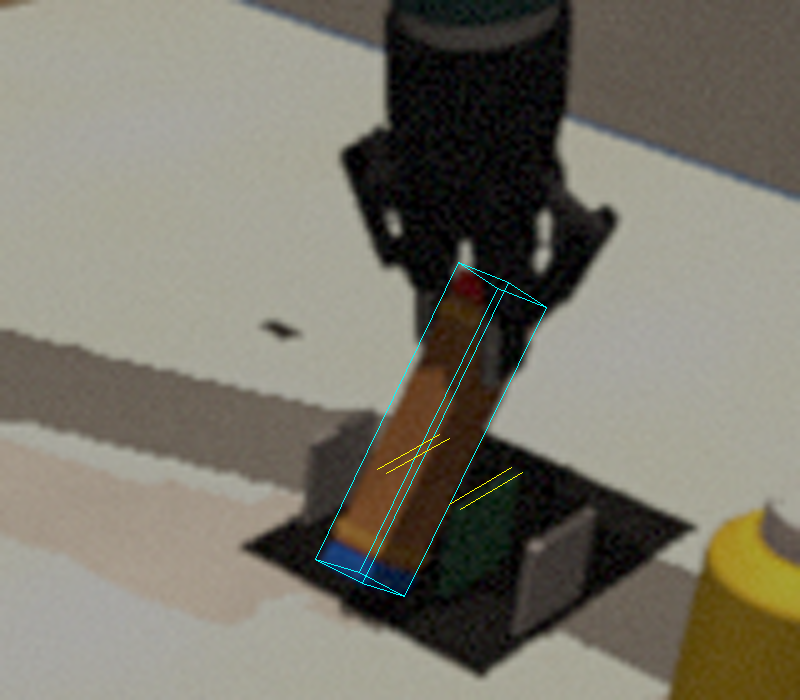

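```bash
python3 - <<'E'
from h import *
d=get_image("wrist");P=cam(d);im=cv2.resize(d["color"][60:390,180:460,::-1],None,fx=1.8,fy=1.8,interpolation=cv2.INTER_CUBIC).copy()
c,B=bar_now();M=B.as_matrix()
u=np.radians(93.05);ux=np.array([np.cos(u),np.sin(u),0]);uy=np.array([-np.sin(u),np.cos(u),0]);o=np.array([556,230,0])
def ln(a,b,col):
    q=((proj(P,np.array([a,b]))-(180,60))*1.8).astype(int); cv2.line(im,tuple(q[0].tolist()),tuple(q[1].tolist()),col,1)
cs=[c+75*i*M[:,0]+14*j*M[:,1]+22*k*M[:,2] for i in(-1,1) for j in(-1,1) for k in(-1,1)]
for a in range(8):
    for b in range(a):
        if bin(a^b).count("1")==1: ln(cs[a],cs[b],(255,255,0))
for y in(-25,-19,19,25): ln(o-55*ux+y*uy+[0,0,50],o-5*ux+y*uy+[0,0,50],(0,255,255))
cv2.imwrite("pics/ov_w.png",im)
E
```

```text
(no output)
```

View pics/ov_w.png

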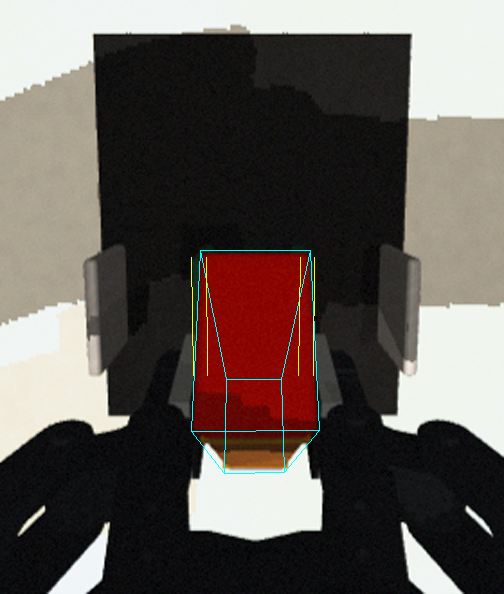

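```bash
python3 -m jog '[{"x":0,"y":5,"z":7,"ax":-0.065,"ay":0,"az":0,"grip":10},{"x":-0.3,"y":10.4,"z":13.5,"ax":-0.131,"ay":0,"az":0,"grip":10},{"x":-0.4,"y":15.8,"z":19.3,"ax":-0.196,"ay":-0.001,"az":0,"grip":10},{"x":-0.4,"y":21.5,"z":24.8,"ax":-0.262,"ay":-0.001,"az":0,"grip":10},{"x":-0.4,"y":27.6,"z":30,"ax":-0.327,"ay":-0.001,"az":0,"grip":10}]'; python3 -m jog '[{"x":0,"y":0,"z":0,"ax":0,"ay":0,"az":0,"grip":10},{"x":0,"y":0,"z":0,"ax":0,"ay":0,"az":0,"grip":10},{"x":0,"y":0,"z":0,"ax":0,"ay":0,"az":0,"grip":10}]'; python3 - <<'E'
from h import *
shot("scene","pics/m3.png",(300,60,460,200),5)
pv=np.load("pv.npy");pe=np.array([556+74.5*.0524,155.5])
def path(k):
    f=k/12; q=pv+(pe-pv)*f; return tool_of(*lay(90*f,q,93.1,75,4*min(1,3*f)-1*f,-1))
p,R,s=pose();print(p,s["tool_rot"],s["force"],path(7)[0],bar_now()[0],s["qpos"])
rows([path(k) for k in (7.5,8,8.5,9,9.5)])
E
```

```text
clock: 27.8
eef_pos: [555.9, 237.1, 96.7]
tool_rot: [-1.703, -0.004, 0.056]
force: [0.8, 0.3, -4.1]
width: 27.7
clock: 28.1
eef_pos: [556.1, 235.0, 96.9]
tool_rot: [-1.701, -0.004, 0.055]
force: [0.4, 0.4, -3.4]
width: 27.0
[556.2706522  234.88254568  97.1039333 ] [-1.70100397 -0.00383477  0.05424072] [-0.16866044 -0.01582776 -3.92176321] [556.13001551 234.75661253  96.23281773] [557.75795426 202.18320013  67.38338731] [-0.66665413  0.78478543  0.25500039  1.73318845 -0.09258107  0.6929433
 -0.35291405]
{"x":-0.2,"y":5.5,"z":6.5,"ax":-0.066,"ay":-0.001,"az":0.001} dist 8 ang 3.8
{"x":-0.2,"y":10.5,"z":12.7,"ax":-0.131,"ay":-0.001,"az":0.001} dist 16 ang 7.5
{"x":-0.3,"y":15.9,"z":18.5,"ax":-0.197,"ay":-0.001,"az":0.001} dist 24 ang 11.3
{"x":-0.3,"y":21.7,"z":24.0,"ax":-0.262,"ay":-0.001,"az":0.001} dist 32 ang 15.0
{"x":-0.4,"y":27.8,"z":29.1,"ax":-0.328,"ay":-0.001,"az":0.001} dist 40 ang 18.8
```

View pics/m3.png

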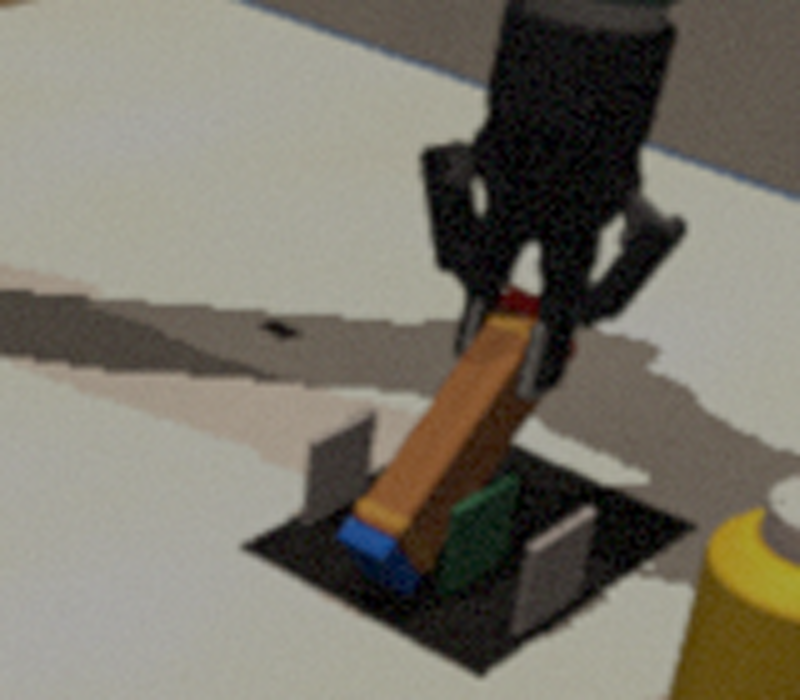

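```bash
python3 -m jog '[{"x":0,"y":5.2,"z":6.3,"ax":-0.065,"ay":0,"az":0,"grip":10},{"x":-0.2,"y":10.5,"z":12.5,"ax":-0.131,"ay":0,"az":0.001,"grip":10},{"x":-0.3,"y":16,"z":18.5,"ax":-0.197,"ay":-0.001,"az":0.001,"grip":10},{"x":-0.3,"y":21.7,"z":24,"ax":-0.262,"ay":-0.001,"az":0.001,"grip":10},{"x":-0.4,"y":27.8,"z":29,"ax":-0.328,"ay":-0.001,"az":0.001,"grip":10}]'; python3 -m jog '[{"x":0,"y":0,"z":0,"ax":0,"ay":0,"az":0,"grip":10},{"x":0,"y":0,"z":0,"ax":0,"ay":0,"az":0,"grip":10},{"x":0,"y":0,"z":0,"ax":0,"ay":0,"az":0,"grip":10}]'; python3 - <<'E'
from h import *
shot("scene","pics/m4.png",(300,60,460,200),5)
shot("wrist","pics/m4w.png")
pv=np.load("pv.npy");pe=np.array([556+74.5*.0524,155.5])
def path(k):
    f=k/12; q=pv+(pe-pv)*f; return tool_of(*lay(90*f,q,93.1,75,4*min(1,3*f)-1*f,-1))
p,R,s=pose();print(p,s["tool_rot"],s["force"],path(9.5)[0],bar_now()[0])
rows([path(k) for k in (10,10.5,11,11.5,12)])
E
```

```text
clock: 28.65
eef_pos: [554.7, 261.8, 65.6]
tool_rot: [-2.029, -0.003, 0.056]
force: [0.1, 1.3, -3.7]
width: 27.1
clock: 28.95
eef_pos: [554.6, 260.4, 66.2]
tool_rot: [-2.028, -0.003, 0.055]
force: [-0.2, 0.2, -3.3]
width: 27.1
[554.52410637 260.7466569   66.22592501] [-2.02803665 -0.00312341  0.05546789] [ 0.52215256 -0.34614647 -3.51062115] [554.6546541  260.11869789  65.75187401] [556.42581772 220.24587236  48.595268  ]
{"x":0.1,"y":5.3,"z":6.2,"ax":-0.066,"ay":-0.000,"az":0.001} dist 8 ang 3.8
{"x":0.0,"y":10.3,"z":12.4,"ax":-0.132,"ay":-0.001,"az":0.001} dist 16 ang 7.5
{"x":-0.0,"y":15.8,"z":18.2,"ax":-0.197,"ay":-0.001,"az":0.001} dist 24 ang 11.3
{"x":-0.1,"y":21.5,"z":23.7,"ax":-0.262,"ay":-0.001,"az":0.001} dist 32 ang 15.0
{"x":-0.1,"y":27.7,"z":28.9,"ax":-0.328,"ay":-0.001,"az":0.001} dist 40 ang 18.8
```

View pics/m4.png

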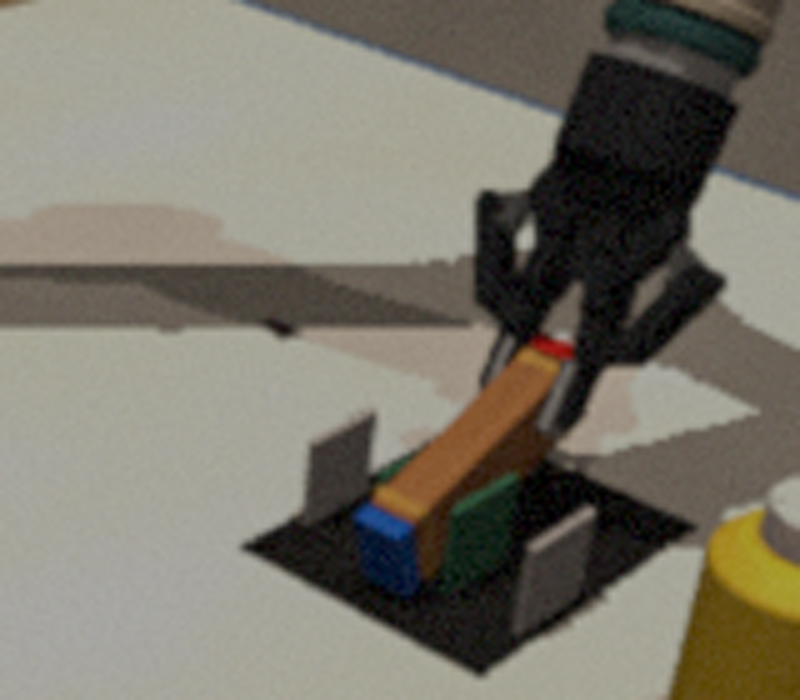

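```bash
python3 -m jog '[{"x":0,"y":5.2,"z":6.2,"ax":-0.065,"ay":0,"az":0,"grip":10},{"x":0,"y":10.3,"z":12.4,"ax":-0.131,"ay":0,"az":0.001,"grip":10},{"x":0,"y":15.8,"z":18.2,"ax":-0.197,"ay":-0.001,"az":0.001,"grip":10},{"x":0,"y":21.5,"z":23.7,"ax":-0.262,"ay":-0.001,"az":0.001,"grip":10},{"x":0,"y":27.5,"z":28.7,"ax":-0.328,"ay":-0.001,"az":0.001,"grip":10}]'; python3 -m jog '[{"x":0,"y":0,"z":0,"ax":0,"ay":0,"az":0,"grip":10},{"x":0,"y":0,"z":0,"ax":0,"ay":0,"az":0,"grip":10},{"x":0,"y":0,"z":0,"ax":0,"ay":0,"az":0,"grip":10}]'; python3 - <<'E'
from h import *
shot("scene","pics/m5.png",(300,60,460,200),5)
p,R,s=pose();print(p,s["tool_rot"],s["force"],bar_now()[0],bar_now()[1].as_matrix()[:,0])
E
```

```text
clock: 29.55
eef_pos: [553.6, 276.3, 28.0]
tool_rot: [-2.357, -0.002, 0.058]
force: [-0.0, -0.0, -4.1]
width: 27.5
clock: 29.85
eef_pos: [553.4, 275.2, 28.6]
tool_rot: [-2.355, -0.001, 0.056]
force: [-0.1, -0.5, -2.8]
width: 27.5
[553.36457136 275.28892945  28.72751059] [-2.35493833e+00 -1.47124889e-03  5.64561838e-02] [ 0.25717641  0.81137    -3.21188205] [555.45500604 231.27896338  25.05013514] [ 0.05459891 -0.99850785 -0.00101885]
```

View pics/m5.png

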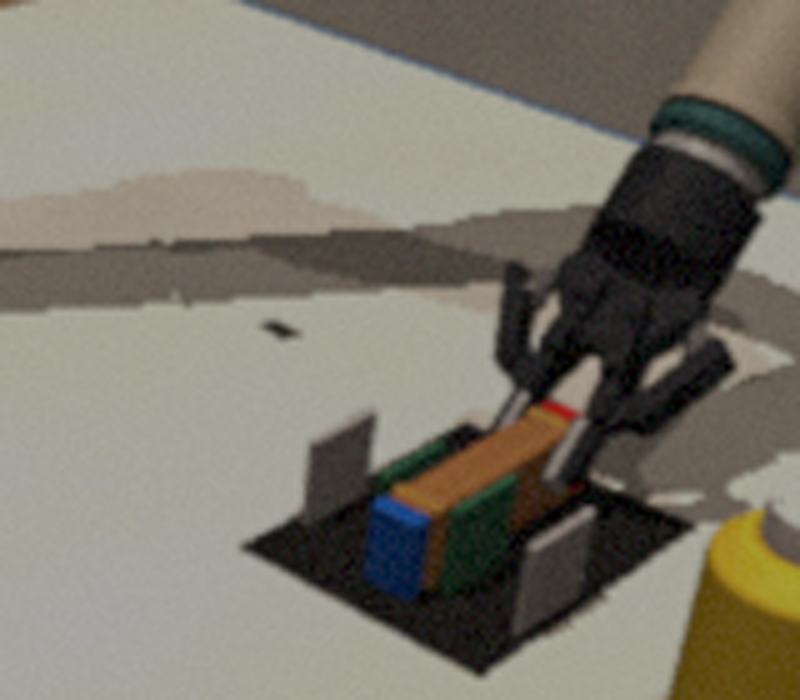

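Three mm above the table, aligned in the slot. Lower it until it touches.

```bash
python3 -m jog '[{"x":0,"y":0.7,"z":0.7,"ax":0,"ay":0,"az":0,"grip":10},{"x":0,"y":1.4,"z":1.4,"ax":0,"ay":0,"az":0,"grip":10},{"x":0,"y":2.2,"z":2.2,"ax":0,"ay":0,"az":0,"grip":10},{"x":0,"y":2.2,"z":2.2,"ax":0,"ay":0,"az":0,"grip":10},{"x":0,"y":2.2,"z":2.2,"ax":0,"ay":0,"az":0,"grip":10}]'
```

```text
clock: 30.4
eef_pos: [553.3, 275.9, 26.1]
tool_rot: [-2.359, -0.002, 0.059]
force: [-0.5, 3.6, 5.8]
width: 27.6
```

```bash
python3 -m jog '[{"x":0,"y":-0.7,"z":-0.7,"ax":0,"ay":0,"az":0,"grip":60},{"x":0,"y":-0.7,"z":-0.7,"ax":0,"ay":0,"az":0,"grip":60},{"x":0,"y":-0.7,"z":-0.7,"ax":0,"ay":0,"az":0,"grip":60},{"x":0,"y":-0.7,"z":-0.7,"ax":0,"ay":0,"az":0,"grip":60}]'; python3 -m jog '[{"x":0,"y":-10,"z":-2,"ax":0,"ay":0,"az":0,"grip":60},{"x":0,"y":-30,"z":-4,"ax":0,"ay":0,"az":0,"grip":60},{"x":0,"y":-60,"z":-8,"ax":0,"ay":0,"az":0,"grip":60},{"x":0,"y":-95,"z":-10,"ax":0,"ay":0,"az":0,"grip":60},{"x":0,"y":-130,"z":-12,"ax":0,"ay":0,"az":0,"grip":60}]'; python3 - <<'E'
from h import *
for i in range(3): d=shot("scene","pics/n1.png",(330,110,460,210),6)
d=shot("side","pics/n1s.png",(250,80,370,180),6)
d=shot("wrist","pics/n1w.png");np.save("P7.npy",cam(d))
print(read_state()["eef_pos"],read_state()["force"])
E
```

```text
clock: 30.8
eef_pos: [553.1, 275.7, 25.6]
tool_rot: [-2.358, -0.001, 0.059]
force: [0.2, 0.4, 0.2]
width: 60.3
clock: 31.3
eef_pos: [547.9, 360.4, 127.8]
tool_rot: [-2.357, -0.001, 0.059]
force: [-0.0, -0.1, 0.9]
width: 60.0
[547.81161113 358.82782169 125.98354652] [ 0.32251949 -0.61001853 -0.02826418]
```

View pics/n1.png

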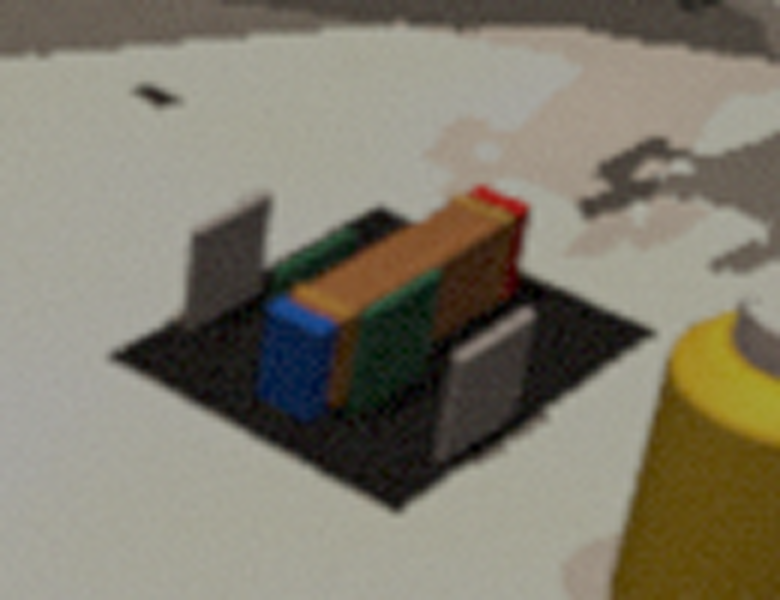

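View pics/n1s.png

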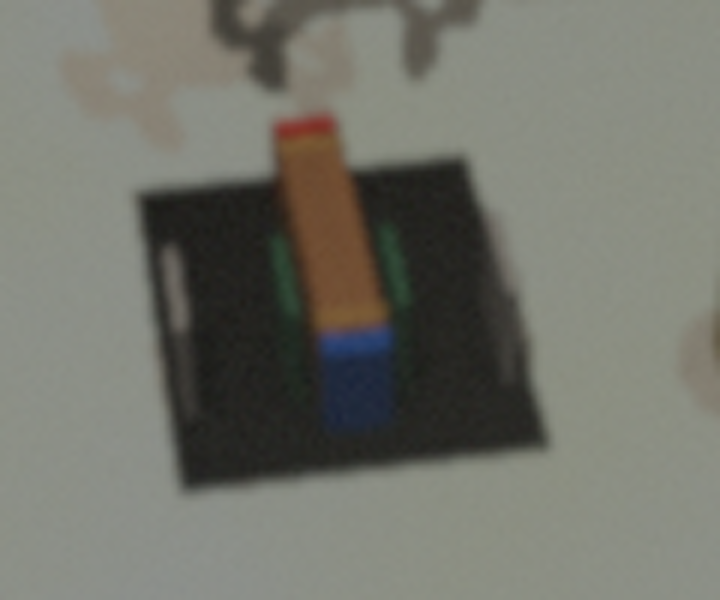

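View pics/n1w.png

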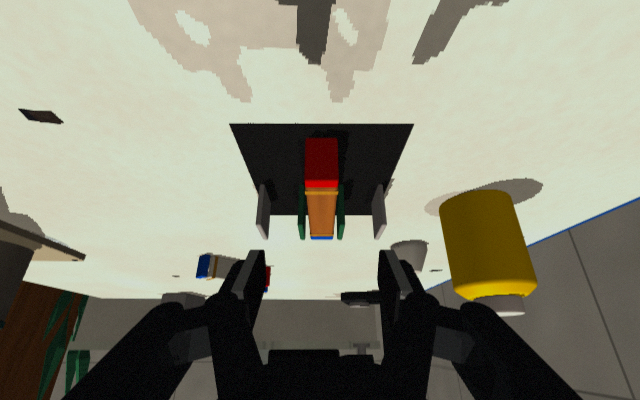

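```bash
python3 - <<'E'
from h import *
P1=np.load("P1.npy");P2=np.load("P2.npy")
s=lambda L:np.array(L)/6+[330,110]; t=lambda L:np.array(L)/6+[250,80]
X=tri(P1,P2,s([[475,187],[527,207],[266,303],[332,333]]),t([[276,124],[334,117],[322,357],[391,350]]));print(X.round(1))
r=X[:2].mean(0);b=X[2:].mean(0);c=(r+b)/2;print(c,np.linalg.norm(r-b),np.degrees(np.arctan2(*(r-b)[1::-1])))
u=np.radians(93.05);e=c[:2]-[556,230];print("rack frame",e@[np.cos(u),np.sin(u)],e@[-np.sin(u),np.cos(u)])
s0=read_state();print(s0["clock"],s0["force"])
E
```

```text
[[539.7 300.4  42.7]
 [564.9 303.7  42.2]
 [546.5 155.7  42.6]
 [574.3 163.3  37.9]]
[556.33528733 230.73555692  41.35060866] 142.80536963247224 93.26841035209621
rack frame 0.7166752173199996 -0.3739494638779959
31.55 [ 0.32251949 -0.61001853 -0.02826418]
```

Centred within about 1 mm, top at about 42 mm, both caps flush, bystanders untouched. The arm is clear, so I'm handing it in.

```bash
python3 -c "
from cell import *
print(finish_job())"
```

```text
the job is handed in; nothing more can be done
None
```

The mill now lies released on its narrow edge in the green-walled middle slot, red end furthest in. I handed the job in at about 31.6 s of the 72 s allowed; the hand-in gave no verdict.

**What I did:** I tipped the brown mill onto its red end and pressed until the wrist force reached about 29 N and it sank no further. I laid it towards the rack, gripped it again, and stood it on its blue end. There I pressed to about 34 N, again to a hard stop, and lowered it into the slot. One end stayed on the table, or by my estimate within about 5 mm of it, throughout. I then let go and backed the arm off.

**Last checks from the pictures:**

| Check | Result |
|---|---|
| Origin against the rack's, along the slot | +0.7 mm |
| Origin against the rack's, across the slot | -0.4 mm |
| Heading | 93.3°, slot 93.05° |
| Height of top edge | about 41 mm, expected 44 |
| Caps | no gap visible at either |
| Wrist force | zero within noise |

- **Disagreement:** the same two-view measurement gave the mill a length of 143 mm where 150 was expected. I put that down to coarse corner picks at that resolution, with one blue corner clearly low. The hard stops and the flush look of the caps point the other way.
- **Not measured:** I did not measure the shaker, canister or burr again. I never went near them, and I saw no sign in the pictures that they had moved.

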